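# Pin the capsule feeder's end stop and hold its spring slide back at the mark

## Task

Get the coffee-capsule feeder ready for reloading: pick up the loose retaining pin, push it fully home through the hole in the feeder's side lug into the end stop behind it, and let go of the pin. Then take the spring-loaded slide by its upright tab, draw it back away from the end stop until its pointer lines up with the line on the mark clip, and keep it there for me to load: the program finishes while the gripper is still holding the slide, steady at the mark. Leave the capsules, carton, mug, jar and spoon where they are.

Things in the scene. Friction and masses are not known exactly. Their poses are not given: they have to be found in the camera images.
- feeder: coffee-capsule feeder fixed to the worktop: an open-topped aluminium channel 280 mm long, 66 mm wide, walls up to 52 mm above the worktop. Origin on the worktop under its middle. x axis along the channel towards the end stop, y axis across it towards the side with the lug (the robot's left), z up.
- endstop: grey plastic end-stop block standing in the channel's +x end, centred 121 mm along +x from the feeder's origin; 26 x 56 mm, top 47 mm above the worktop with a rib to 51 mm. It can slide up unless pinned. A 13 mm pin hole runs through it across the channel. Origin and axes as the feeder's.
- lug_hole (a point): centre of the pin hole's mouth, on the outer (+y) face of the lug: the 38 x 40 mm, 10 mm thick part of the left wall beside the end stop. 34 mm above the worktop, 40 mm off the channel's centre line. Axes as the feeder's: the pin goes in level along -y. Hole 12.5 mm wide, 2 mm chamfer, through the lug, then on in line through the end stop 2 mm behind.
- pin_grip (a point): centre of the handle of the loose retaining pin, lying level on the worktop left of the feeder. Handle: black square bar 40 x 18 x 18 mm. Shank: steel, 10 mm thick, 45 mm long, bullet-nosed, on the handle's centre line, 9 mm above the worktop. x axis from handle to tip; the handle's shoulder is 20 mm from here, the tip 65 mm. Fully home the shoulder rests on the lug. 60 g.
- pin_tip (a point): tip of the pin's shank, on its centre line; axes as pin_grip
- pull_tab (a point): middle of the slide's upright pull tab, a black bar 14 mm thick along the channel, 30 mm wide across it and 46 mm high, free above the channel from 55 to 101 mm over the worktop (this point is 80 mm up); axes as the feeder's. Moves with the slide.
- pointer (a point): the outer part of the slide's pointer, a thin steel blade that sticks out over the right (-y) wall in line with the middle of the tab, 56 mm above the worktop; axes as the feeder's. Moves with the slide.
- mark (a point): the thin line across the top of the mark clip, a small black clip 16 mm long screwed fast on the rim of the right (-y) wall, 55 mm above the worktop; somewhere 60 to 130 mm from the pointer along the feeder's -x. The pointer is at the mark when both have the same x along the feeder. Axes as the feeder's.
- pin: the whole retaining pin (see pin_grip); origin on its underside below the shoulder where the shank starts
- slide: the whole slide in the channel: face plate, shoe, coil, tab and pointer. Its origin is the feeder's when the slide is home against the end stop; drawn back it runs along the feeder's -x, 165 mm at most. A coil spring always pulls it home with 6 N, rising to 8 N at full travel: let go, it runs back.
- capsule1: coffee capsule, 54 mm in diameter, 36 mm high, standing to the right of the feeder; origin at its underside
- capsule2: another such capsule
- capsule3: another such capsule
- carton: cardboard carton 170 x 70 x 65 mm, right of the feeder; origin at its underside
- mug: white mug, 80 mm in diameter, 92 mm high, far left; origin at its underside
- jar: glass jar with wooden cap, 68 mm in diameter, 105 mm high, near left; origin at its underside
- spoon: steel spoon, 150 mm long, lying near right
Mind the look-alikes: they are no part of the job. What is shaped like the pin but white is not meant. Leave any blue look-alike of the capsule3 alone.

How it is judged:
By the outcome, as a careful person would: the job done as asked, in the order asked, and still so for the second after the job is handed in, while the arm keeps its last pose, push and grip.
It also fails if it takes over 50 s, if anything falls off the work surface, if the arm or the gripper's body presses on something with over 40 N, if the wrist force passes 120 N, or if a joint passes its speed limit or range.

## Robot

A 7-joint arm with a two-finger parallel gripper is mounted at the origin on the work surface. World frame = base frame: x ahead of the robot, y to its left, z up, the work surface at z = 0. Lengths are in m, angles in rad, forces in N, time in s.
With the tool pointing down it reaches from about 0.425 to 0.925 m from the base axis. Payload 6.8 kg.
Tool frame: the origin (TCP) lies midway between the tips of the shut fingers; the grasp point (between the pads) lies 19 mm behind it (bot.hold_point_z is the z of the grasp point in the tool frame, in m); z points along the fingers, y is the direction in which the jaws open and shut (so a half turn about z gives the same grasp; the last joint's range is limited). The gripper opens to 88 mm and grips with 3 to 60 N. Pads are 20 mm wide; open, the fingers measure 115 mm over their backs; the gripper's body (75 mm by 178 mm) begins 61 mm behind the grasp point.
Start: joints at [1.057, 0.477, 0.022, 1.555, -0.011, 1.109, -0.083], TCP at [0.266, -0.62, 0.193] pointing down, gripper open.
Joint ranges: [-2.96, 2.96], [-0.34, 2.1], [-1.41, 1.46], [0.24, 2.44], [-1.37, 4.51], [0.17, 1.92], [-2.96, 2.96]. Speed limits (rad/s): [2.39, 2.39, 3.14, 3.14, 3.14, 3.14, 3.14].

## Interface

Orientations are given as a unit quaternion [w, x, y, z].
In Python, from cell import bot gives the robot as it stands. The module is installed in compiled form; this text tells all that it offers.
- The arm moves only by the tool drive_tool, never from a script. Its argument "motion" is a list of rows, each a list of 5 numbers: the shift along the world's x, y, z in mm, then the turn about the world's z in degrees, then the finger opening in mm, from 0 to 87.8. A call has 1 to 12 rows; each row shifts and turns the pose as measured when the row begins; what a row does not reach is not made up. A row lasts 1/10 s, in which the tool goes at most 50 mm and 8.59 degrees, less where a joint would pass 70% of its speed; a pose out of reach is approached as far as the arm can. A call with a gripper value outside its range is refused whole. The fingers move at their own pace and stop on an object; "squeeze" is the grip in N (left out, the last holds). Time passes only in rows, so rows that do not move let the fingers close. It gives the time, the measured TCP pose, the force and the opening at its end, in the units of the state.
- bot.read_state(): the state, without advancing time (a new reading comes with each control period).
- bot.grab_frame(name): name is "scene" or "top" or "wrist"; returns a dict with "pixels" (400x640x3 uint8, red, green, blue), "K" (3x3 intrinsics, pixels), "D" ([k1, k2, p1, p2, k3] as OpenCV has them; the pictures are not rectified), "xyz" and "attitude" of the camera in the world; the wrist camera has in their place "hand_eye" (4x4, takes a point from camera to tool coordinates, whose origin is the TCP and whose axes are the flange's). Camera axes: x right, y down, z forward; pixel columns grow to the right and rows downward; lengths in m; the calibration is good to about 2 mm. A picture is of the moment at which its call begins: read the wrist's pose just before it. There is no depth.
- bot.finish_job(): hands the job in, once; it reports no verdict.
Trained networks look in the newest picture that a camera, given by its name, has taken for a name from the list of things; names that differ only in an ending like _2 or _b are one class to them, and where a whole thing is asked for, a point or a joint stands for the part that bears it (a point fixed in the world has none). Each returns a list of dicts, best first, with "confidence" (0 to 1); they miss things now and then, are a little off and sometimes report something else, mostly with a low value. They report only what shows in the picture. A call takes as long as a camera call. They do not tell look-alikes from the thing itself.
- bot.recognise(camera, target): "bbox" ([left, top, width, height] in pixels, round what is visible of it).
- bot.silhouettes(camera, target): "region" (400x640 bool, what is visible of it) and "bbox" ([left, top, width, height] in pixels, round what is visible of it).
- bot.landmark_of(camera, target): "location" ([column, row] in pixels: a listed point, or the origin of a listed thing).
The state is a dict: "time": time; "joint_positions": joint angles; "qvel": joint speeds; "joint_efforts": joint torques, N m; "tcp_pos": TCP position; "eef_rot": TCP orientation; "contact_force": force on the tool from outside, world axes, zero at the start; "wrist_torque": the same for the moment, N m; "gripper_width": finger opening in m.
Only numpy, scipy, OpenCV 4.12 (cv2) and the standard library are available. Lean on these libraries where they do the work, as an engineer would, in place of code of your own. Each camera call takes 0.05 s, during which the arm holds its last target. There are 200 camera calls.

## Working session

There is one attempt and no reset: what is moved stays moved. The work goes in short steps, Python scripts to look and compute and a tool call to move; the robot and the scene stay as the last step left them, time stands still between calls to the robot, and variables do not carry over. Pictures are saved under pics/ and viewed, about 8 in all and at most 12, crops included, and the job is handed in when it is done.

Besides the shell and the picture viewer there is one more tool, called after ">>>" by a JSON object that holds its "method" and its "body", one argument or row to a line. drive_tool: Moves the arm, as the interface text tells. Its arguments: {"type":"object","properties":{"motion":{"type":"array","items":{"type":"array","items":{"type":"number"}}},"squeeze":{"type":"number"}},"required":["motion"]}

```bash
mkdir -p pics
cat > h.py <<'E'
import numpy as np, cv2
from cell import bot
from scipy.spatial.transform import Rotation as R
def rot(q): return R.from_quat([q[1],q[2],q[3],q[0]]).as_matrix()
def cam(f,s=None):
    if 'hand_eye' in f:
        T=np.array(f['hand_eye']); Rt=rot(s['eef_rot']); return Rt@T[:3,:3], Rt@T[:3,3]+np.array(s['tcp_pos'])
    a=np.array(f['attitude']); return (rot(a) if a.size==4 else a.reshape(3,3)), np.array(f['xyz'])
def ray(f,px,s=None):
    C,o=cam(f,s); u=cv2.undistortPoints(np.array([[px]],float),np.array(f['K']),np.array(f['D'])).ravel()
    return o, C@np.array([u[0],u[1],1])
def at_z(f,px,z,s=None):
    o,d=ray(f,px,s); return o+d*(z-o[2])/d[2]
def proj(f,P,s=None):
    C,o=cam(f,s); p=(np.atleast_2d(P)-o)@C
    return cv2.projectPoints(p,np.zeros(3),np.zeros(3),np.array(f['K']),np.array(f['D']))[0].reshape(-1,2)
def save(f,name,box=None,k=1):
    im=np.array(f['pixels'])[...,::-1]
    if box: x,y,w,h=box; im=im[y:y+h,x:x+w]
    cv2.imwrite('pics/'+name,cv2.resize(im,None,fx=k,fy=k,interpolation=cv2.INTER_CUBIC))
E
python3 - <<'E'
from h import *
np.set_printoptions(precision=4,suppress=True)
print(bot.read_state()); print(bot.hold_point_z)
Z=dict(feeder=0,endstop=0,lug_hole=.034,pin_grip=.009,pin_tip=.009,pull_tab=.08,pointer=.056,mark=.055,pin=0,capsule3=0)
for c in ['scene','top']:
    f=bot.grab_frame(c); save(f,c+'1.png'); print(c,f['xyz'],f['attitude'])
    for n,z in Z.items():
        for l in bot.landmark_of(c,n)[:3]: print(n,round(l['confidence'],2),np.round(l['location'],1),at_z(f,l['location'],z))
E
```

```text
{'time': 0.0, 'joint_positions': array([ 1.0569,  0.4778,  0.0224,  1.5564, -0.0115,  1.1093, -0.0831]), 'qvel': array([-0.0008,  0.0004,  0.0003, -0.0002, -0.0009, -0.0007,  0.    ]), 'joint_efforts': array([ -0.0003, -58.2848,   1.5344, -27.2614,  -0.0544,   0.017 ,
         0.0002]), 'tcp_pos': array([ 0.2661, -0.6196,  0.1919]), 'eef_rot': array([-0.0009,  0.9795,  0.2015, -0.0003]), 'contact_force': array([0.3356, 0.5122, 0.0829]), 'wrist_torque': array([-0.0169, -0.0134, -0.0346]), 'gripper_width': 0.08780936823930216}
-0.0187
scene [0.9788 0.7041 0.8827] [-0.1072  0.2723  0.8825 -0.3682]
feeder 0.74 [303.4 204.4] [ 0.5269 -0.0599  0.    ]
lug_hole 0.74 [276.  215.3] [ 0.6374 -0.0383  0.034 ]
lug_hole 0.41 [307.2 206.3] [ 0.5391 -0.0168  0.034 ]
pin_grip 0.74 [369.9 258.3] [0.4936 0.2332 0.009 ]
pin_grip 0.53 [326.1 251.7] [0.581  0.1449 0.009 ]
pin_tip 0.73 [355.6 239. ] [0.4832 0.1553 0.009 ]
pin_tip 0.67 [318.4 232.4] [0.5584 0.0726 0.009 ]
pull_tab 0.44 [276.8 191.9] [ 0.6052 -0.0818  0.08  ]
pull_tab 0.19 [275.6 189.6] [ 0.6031 -0.0929  0.08  ]
mark 0.55 [306.9 184.3] [ 0.
[... 661 characters left out ...]
[290.2 197.9] [0.5711 0.0817 0.009 ]
pin_tip 0.58 [261.7 228.9] [0.4882 0.1548 0.009 ]
pin_tip 0.56 [338.7 216.1] [ 0.5245 -0.0465  0.009 ]
pull_tab 0.71 [351.9 180. ] [ 0.6085 -0.0769  0.08  ]
pull_tab 0.31 [378.9 222. ] [ 0.5042 -0.144   0.08  ]
pointer 0.92 [367.7 186.2] [ 0.5971 -0.1183  0.056 ]
pointer 0.69 [457.3 221.7] [ 0.5095 -0.3437  0.056 ]
mark 0.46 [357.2 225.1] [ 0.4978 -0.0921  0.055 ]
pin 0.61 [245.5 230.8] [0.4832 0.1989 0.    ]
pin 0.56 [275.3 200.3] [0.5653 0.1219 0.    ]
pin 0.19 [233.4 229.1] [0.4872 0.2312 0.    ]
capsule3 0.9 [379. 218.] [ 0.5217 -0.1529  0.    ]
capsule3 0.52 [371.2 249.5] [ 0.4387 -0.1325  0.    ]
capsule3 0.51 [387.  191.4] [ 0.5927 -0.1742  0.    ]
```

Run:
```python
import cv2
a=cv2.imread('pics/top1.png')[110:300,190:470]; b=cv2.imread('pics/scene1.png')[140:300,200:436]
a=cv2.resize(a,(800,543),interpolation=3); cv2.imwrite('pics/a.png',a)
cv2.imwrite('pics/b.png',cv2.resize(b,(800,542),interpolation=3))
```

```text
(no output)
```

View pics/a.png

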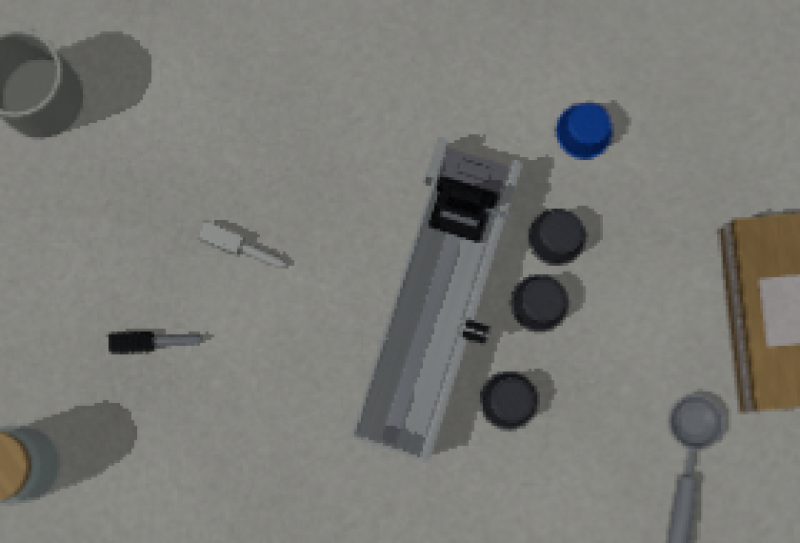

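View pics/b.png

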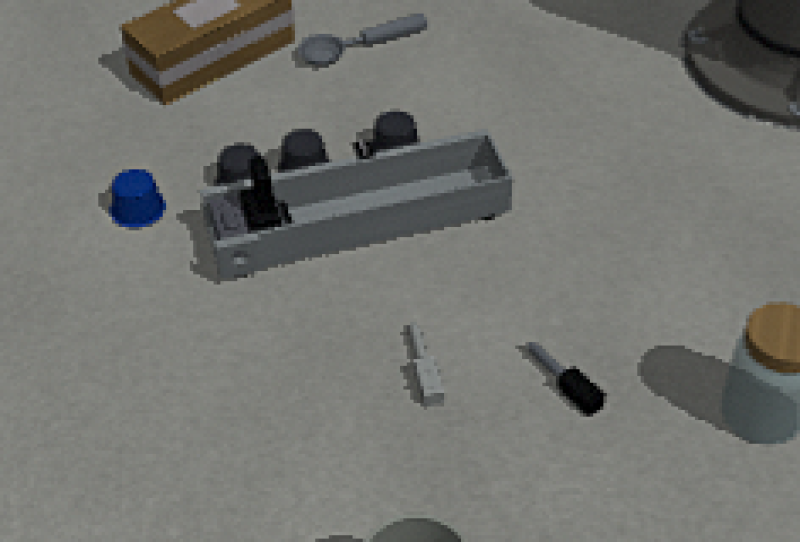

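Top crop: the black pin is at crop (130,342), which is pixel (235,229). The white look-alike is at pixel (267,193). The black one fits the description ("black square bar" handle), so the pin is the black one at about (0.490, 0.230), tip toward -y. The feeder yaw is about -14°, and the tab, pointer and mark clip (crop 475,330) can all be seen. I'll travel above the pin and confirm with the wrist camera.

>>> {"method": "drive_tool", "body": {
  "motion": [
    [40,30,5,8,60],
    [40,30,5,8,60],
    [40,30,5,8,60],
    [40,30,0,8,60],
    [30,40,0,8,60],
    [10,48,0,8,60],
    [0,50,0,8,60],
    [0,50,0,8,60],
    [0,50,0,0,60],
    [0,50,0,0,60],
    [0,50,0,0,60],
    [0,50,0,0,60]
  ]
}}

```text
time: 2.3
tcp_pos: [0.4656, -0.115, 0.2094]
eef_rot: [0.006, 0.712, 0.702, 0.0]
contact_force: [1.6, 0.5, -0.0]
gripper_width: 0.0598
```

>>> {"method": "drive_tool", "body": {
  "motion": [
    [0,50,0,0,60],
    [0,50,0,0,60],
    [0,50,0,0,60],
    [0,50,0,0,60],
    [0,50,0,0,60]
  ]
}}

```text
time: 2.8
tcp_pos: [0.4646, 0.135, 0.2115]
eef_rot: [0.009, 0.713, 0.701, 0.001]
contact_force: [-0.2, -1.1, -0.4]
gripper_width: 0.0595
```

>>> {"method": "drive_tool", "body": {
  "motion": [
    [20,35,0,0,60],
    [0,0,0,0,60]
  ]
}}

```text
time: 3.0
tcp_pos: [0.4838, 0.1791, 0.2128]
eef_rot: [0.008, 0.71, 0.705, 0.004]
contact_force: [-0.8, 0.8, -0.2]
gripper_width: 0.0599
```

Run:
```python
from h import *
np.set_printoptions(precision=4,suppress=True)
s=bot.read_state(); f=bot.grab_frame('wrist'); save(f,'w1.png'); print(s['tcp_pos'],s['eef_rot'],rot(s['eef_rot']))
for n,z in dict(pin_grip=.009,pin_tip=.009,pin=0).items():
    for l in bot.landmark_of('wrist',n)[:3]: print(n,round(l['confidence'],2),np.round(l['location'],1),at_z(f,l['location'],z,s))
for l in bot.recognise('wrist','pin'): print(l)
```

```text
[0.4838 0.1791 0.2128] [0.0082 0.7096 0.7045 0.0036] [[ 0.0073  0.9998  0.0166]
 [ 1.     -0.0072 -0.0066]
 [-0.0065  0.0167 -0.9998]]
pin_grip 0.92 [317.3 133.5] [0.4847 0.2247 0.009 ]
pin_grip 0.75 [385.5 188.3] [0.581  0.1474 0.009 ]
pin_tip 0.8 [319.9 180.3] [0.4878 0.1601 0.009 ]
pin_tip 0.72 [367.1 231.9] [0.5578 0.0799 0.009 ]
pin 0.75 [321.7 147.1] [0.4908 0.2052 0.    ]
pin 0.71 [374.3 199.4] [0.5678 0.1279 0.    ]
pin 0.69 [316.9 181.3] [0.4837 0.1564 0.    ]
{'bbox': [365.4, 177.0, 31.0, 53.9], 'confidence': 0.96}
{'bbox': [312.4, 118.8, 12.0, 64.1], 'confidence': 0.67}
{'bbox': [363.6, 349.0, 27.8, 26.6], 'confidence': 0.38}
{'bbox': [259.7, 269.7, 139.6, 90.2], 'confidence': 0.28}
```

View pics/w1.png

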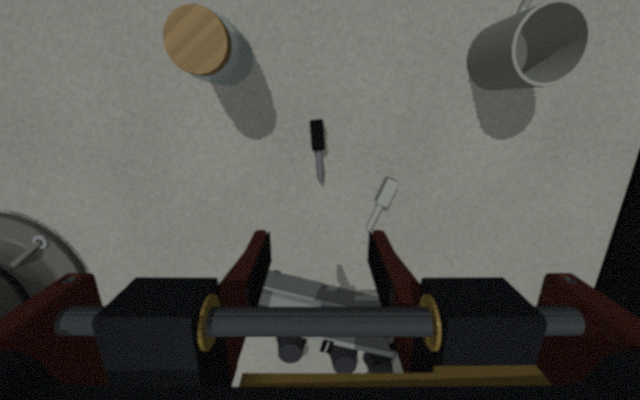

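Run:
```python
from h import *
np.set_printoptions(precision=4,suppress=True)
f=bot.grab_frame('top'); print(bot.read_state()['time'])
for n in ['jar','mug']:
    for l in bot.landmark_of('top',n)[:1]+bot.landmark_of('scene',n)[:0]: print(n,l['confidence'],at_z(f,l['location'],0))
s=bot.read_state(); f=bot.grab_frame('wrist')
for n in ['jar','mug']:
    for l in bot.landmark_of('wrist',n)[:1]: print(n,l['confidence'],at_z(f,l['location'],0,s))
print(f['hand_eye'], at_z(f,[197,40],.105,s))
for m in bot.silhouettes('wrist','pin')[:3]:
    P=np.argwhere(m['region'])[:,::-1]; g=np.array([at_z(f,p,.009,s)[:2] for p in P]); c=g.mean(0); w,v=np.linalg.eigh(np.cov((g-c).T)); a=v[:,1]; print(m['bbox'],c,np.degrees(np.arctan2(a[1],a[0])),((g-c)@a).min(),((g-c)@a).max())
```

```text
3.3
jar 0.68 [0.3715 0.3214 0.    ]
mug 0.83 [0.7192 0.3234 0.    ]
jar 0.8 [0.3706 0.3187 0.    ]
mug 0.74 [0.7158 0.3187 0.    ]
[[ 0.0001 -0.9534 -0.3016  0.0829]
 [ 1.      0.0004 -0.0009 -0.0001]
 [ 0.001  -0.3016  0.9534 -0.1918]
 [ 0.      0.      0.      1.    ]] [0.3742 0.3134 0.105 ]
[312.2, 111.6, 13.1, 63.8] [0.4859 0.2088] 93.19418610099787 -0.050117555941078 0.03441210947066715
[365.3, 171.1, 34.3, 56.4] [0.5779 0.132 ] 69.46658046207905 -0.05273811605069012 0.03206476945146126
```

>>> {"method": "drive_tool", "body": {
  "motion": [
    [2,46,-40,0,50],
    [0,0,-40,0,40],
    [0,0,0,0,40]
  ]
}}

```text
time: 4.0
tcp_pos: [0.4867, 0.2114, 0.1391]
eef_rot: [0.01, 0.713, 0.701, 0.004]
contact_force: [-0.3, -1.6, 0.2]
gripper_width: 0.0412
```

>>> {"method": "drive_tool", "body": {
  "motion": [
    [-1,12,-40,3,40],
    [0,2,-35,0,40],
    [0,0,-25,0,40],
    [0,0,0,0,40]
  ]
}}

```text
time: 4.4
tcp_pos: [0.4897, 0.227, 0.0421]
eef_rot: [0.012, 0.695, 0.719, 0.007]
contact_force: [0.4, -0.4, 0.7]
gripper_width: 0.04
```

Run:
```python
from h import *
np.set_printoptions(precision=4,suppress=True)
s=bot.read_state(); f=bot.grab_frame('wrist'); save(f,'w2.png'); print(s['tcp_pos'],s['contact_force'])
for n,z in dict(pin_grip=.009,pin_tip=.009,pin=0).items():
    for l in bot.landmark_of('wrist',n)[:1]: print(n,round(l['confidence'],2),np.round(l['location'],1),at_z(f,l['location'],z,s))
for m in bot.silhouettes('wrist','pin')[:2]:
    P=np.argwhere(m['region'])[:,::-1]; g=np.array([at_z(f,p,.009,s)[:2] for p in P]); c=g.mean(0); w,v=np.linalg.eigh(np.cov((g-c).T)); a=v[:,1]; print(m['bbox'],c,np.degrees(np.arctan2(a[1],a[0])),((g-c)@a).min(),((g-c)@a).max())
```

```text
[0.4897 0.227  0.0421] [ 0.3542 -0.3833  0.7458]
pin_grip 0.56 [312.8 215. ] [0.4853 0.2229 0.009 ]
pin_tip 0.79 [313.9 281.4] [0.4881 0.159  0.009 ]
pin 0.71 [314.8 230.3] [0.4876 0.205  0.    ]
```

View pics/w2.png

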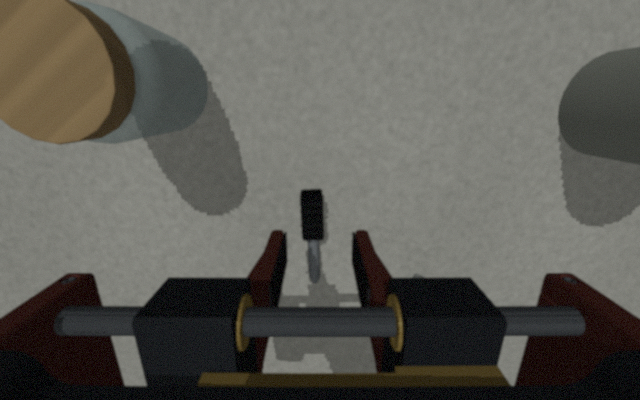

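The wrist view shows the black pin's handle at (312,215) and its tip at (314,280). It lies between the jaws, with no white look-alike nearby, so I'll descend and grip.

>>> {"method": "drive_tool", "body": {
  "motion": [
    [-4,-3,-18,0,40],
    [0,0,-16,0,40],
    [0,0,-3,0,40],
    [0,0,0,0,0],
    [0,0,0,0,0],
    [0,0,0,0,0],
    [0,0,0,0,0]
  ],
  "squeeze": 30
}}

```text
time: 5.35
tcp_pos: [0.4934, 0.2275, 0.0136]
eef_rot: [0.015, 0.695, 0.718, 0.015]
contact_force: [-0.4, 0.1, -0.2]
gripper_width: 0.0113
```

>>> {"method": "drive_tool", "body": {
  "motion": [
    [0,0,10,0,45],
    [0,0,10,0,45],
    [0,0,10,0,45],
    [0,0,0,0,45],
    [0,0,0,0,45]
  ]
}}

```text
time: 5.85
tcp_pos: [0.4943, 0.2281, 0.0479]
eef_rot: [0.016, 0.695, 0.718, 0.016]
contact_force: [0.4, -0.5, -0.8]
gripper_width: 0.0444
```

```bash
cat > pin.py <<'E'
from h import *
np.set_printoptions(precision=4,suppress=True)
s=bot.read_state(); f=bot.grab_frame('wrist'); print(s['time'],s['tcp_pos'],s['eef_rot'],s['contact_force'],s['qvel'],s['joint_positions'])
for n,z in dict(pin_grip=.009,pin_tip=.009,pin=0).items():
    for l in bot.landmark_of('wrist',n)[:2]: print(n,round(l['confidence'],2),np.round(l['location'],1),at_z(f,l['location'],z,s))
s2=bot.read_state(); print(s2['tcp_pos'],s2['eef_rot'])
E
python3 pin.py
```

```text
5.85 [0.4943 0.2281 0.0479] [0.0157 0.6955 0.7182 0.0164] [ 0.4285 -0.4878 -0.7663] [ 0.0039 -0.0184 -0.0068 -0.0101 -0.007   0.0065  0.0077] [-0.0909  0.4989 -0.5906  1.9934  0.4479  0.7349 -0.9223]
pin_grip 0.86 [303.9 210.8] [0.4831 0.2257 0.009 ]
pin 0.83 [306.3 231. ] [0.4856 0.2031 0.    ]
[0.4938 0.228  0.0471] [0.0154 0.6954 0.7183 0.0158]
```

>>> {"method": "drive_tool", "body": {
  "motion": [
    [0,0,0,0,45],
    [0,0,0,0,45],
    [0,0,0,0,45],
    [0,0,0,0,45]
  ]
}}

```text
time: 6.45
tcp_pos: [0.4931, 0.2277, 0.0461]
eef_rot: [0.015, 0.695, 0.718, 0.015]
contact_force: [-0.0, -0.4, 0.0]
gripper_width: 0.0445
```

>>> {"method": "drive_tool", "body": {
  "motion": [
    [-10,0,0,0,45]
  ]
}}

```text
time: 6.55
tcp_pos: [0.4838, 0.2277, 0.046]
eef_rot: [0.015, 0.696, 0.718, 0.015]
contact_force: [-1.1, -1.0, -0.3]
gripper_width: 0.0447
```

>>> {"method": "drive_tool", "body": {
  "motion": [
    [0,0,-10,0,45]
  ]
}}

```text
time: 6.65
tcp_pos: [0.4829, 0.2283, 0.0365]
eef_rot: [0.015, 0.695, 0.718, 0.016]
contact_force: [-0.2, 0.5, 0.9]
gripper_width: 0.0451
```

```bash
python3 pin.py; python3 -c "
from h import *
f=bot.grab_frame('wrist');save(f,'w3.png',(160,100,320,240),2)"
```

```text
6.65 [0.4829 0.2283 0.0365] [0.0152 0.6954 0.7183 0.0157] [-0.2296  0.4987  0.8615] [-0.0953  0.1784  0.1345  0.0421  0.1796 -0.2101 -0.1447] [-0.1053  0.5036 -0.5834  2.0218  0.4625  0.7052 -0.9494]
pin_grip 0.77 [317.6 220.1] [0.4829 0.2222 0.009 ]
pin_tip 0.66 [321.  283.2] [0.4877 0.1628 0.009 ]
pin 0.55 [319.8 235.9] [0.4857 0.2039 0.    ]
[0.4834 0.2275 0.0356] [0.0149 0.6957 0.718  0.0148]
```

View pics/w3.png

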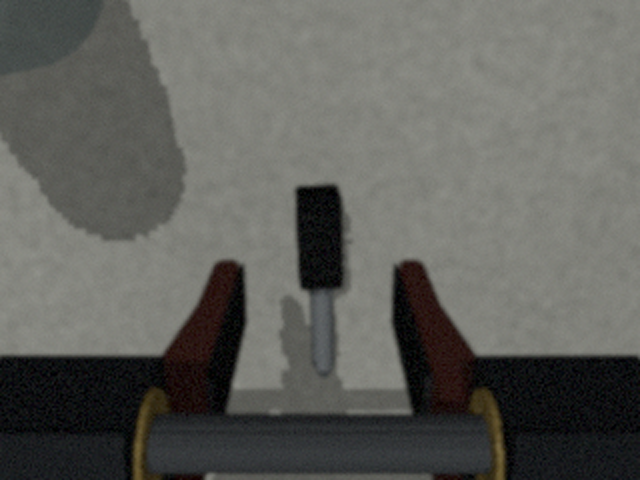

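>>> {"method": "drive_tool", "body": {
  "motion": [
    [0,-4,-15,0,45],
    [0,0,-8,0,45],
    [0,0,0,0,45]
  ]
}}

```text
time: 7.2
tcp_pos: [0.4849, 0.2243, 0.0128]
eef_rot: [0.015, 0.696, 0.718, 0.016]
contact_force: [-0.1, -0.2, -0.3]
gripper_width: 0.045
```

>>> {"method": "drive_tool", "body": {
  "motion": [
    [-1,0,-9,0,45],
    [0,0,0,0,45]
  ]
}}

```text
time: 7.4
tcp_pos: [0.4842, 0.2247, 0.0036]
eef_rot: [0.015, 0.696, 0.718, 0.016]
contact_force: [0.8, 0.8, 0.2]
gripper_width: 0.0452
```

>>> {"method": "drive_tool", "body": {
  "motion": [
    [0,0,0,0,0],
    [0,0,0,0,0],
    [0,0,0,0,0],
    [0,0,0,0,0],
    [0,0,0,0,0]
  ],
  "squeeze": 35
}}

```text
time: 7.9
tcp_pos: [0.4848, 0.2255, 0.0045]
eef_rot: [0.015, 0.696, 0.718, 0.017]
contact_force: [0.5, -0.1, 0.3]
gripper_width: 0.0082
```

>>> {"method": "drive_tool", "body": {
  "motion": [
    [0,0,0,0,0],
    [0,0,0,0,0]
  ]
}}

```text
time: 8.1
tcp_pos: [0.4849, 0.2255, 0.0047]
eef_rot: [0.015, 0.696, 0.718, 0.017]
contact_force: [-0.6, 0.7, -0.3]
gripper_width: 0.0003
```

```bash
python3 -c "
from h import *
s=bot.read_state();f=bot.grab_frame('wrist');g=bot.grab_frame('scene')
Rm=rot(s['eef_rot']);t=np.array(s['tcp_pos'])
print(t,proj(f,t,s),proj(g,t),proj(f,[[.485,.224,.009],[.488,.159,.009]],s))
a=cv2.resize(f['pixels'][120:360,160:480],(480,360),interpolation=3);b=cv2.resize(g['pixels'][170:290,290:450],(480,360),interpolation=3)
cv2.imwrite('pics/w4.png',np.vstack([a,b])[:600,:,::-1])"
```

```text
[0.48493323 0.22552684 0.00469056] [[319.38777574 226.69322273]] [[370.43162405 256.02980576]] [[319.69917281 231.12976804]
 [320.88085687 308.49318445]]
```

View pics/w4.png

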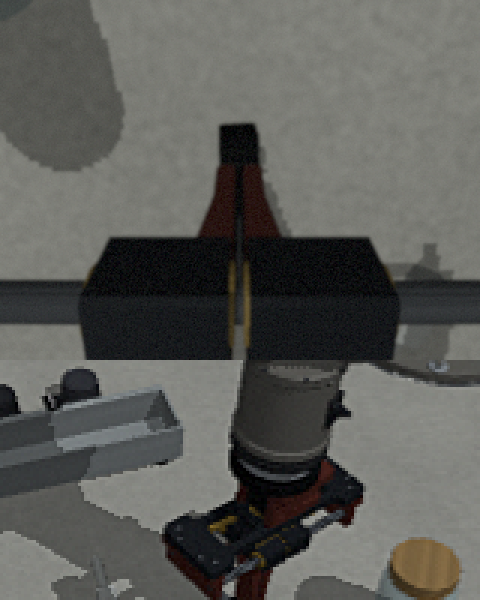

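```bash
python3 -c "
from h import *
g=bot.grab_frame('scene'); f=bot.grab_frame('wrist'); s=bot.read_state()
for n in ['pin_grip','pin_tip','pin']:
  for c,fr in (('wrist',f),('scene',g)):
    for l in bot.landmark_of(c,n)[:2]: print(c,n,l['confidence'],l['location'],at_z(fr,l['location'],0 if n=='pin' else .009,s))
a=cv2.resize(f['pixels'][180:280,270:370],(600,600),interpolation=2);b=cv2.resize(g['pixels'][210:285,335:410],(600,600),interpolation=2)
cv2.imwrite('pics/w5.png',cv2.resize(np.hstack([a,b]),(800,400))[...,::-1])"
```

```text
wrist pin_grip 0.73 [438.3, 326.1] [0.58373242 0.14127935 0.009     ]
wrist pin_grip 0.64 [319.9, 231.0] [0.48504585 0.22410059 0.009     ]
scene pin_grip 0.7 [325.8, 252.5] [0.58338936 0.14673601 0.009     ]
scene pin_grip 0.63 [370.5, 252.7] [0.47966585 0.21889225 0.009     ]
scene pin_tip 0.7 [354.9, 238.4] [0.48346317 0.15238717 0.009     ]
scene pin_tip 0.44 [323.3, 235.5] [0.5532589  0.09080062 0.009     ]
wrist pin 0.56 [416.0, 333.2] [0.57066336 0.12613374 0.        ]
wrist pin 0.28 [320.3, 230.8] [0.48589842 0.22024531 0.        ]
scene pin 0.54 [325.8, 252.9] [0.58014227 0.1421754  0.        ]
scene pin 0.49 [366.3, 252.1] [0.48302135 0.20543632 0.        ]
```

View pics/w5.png

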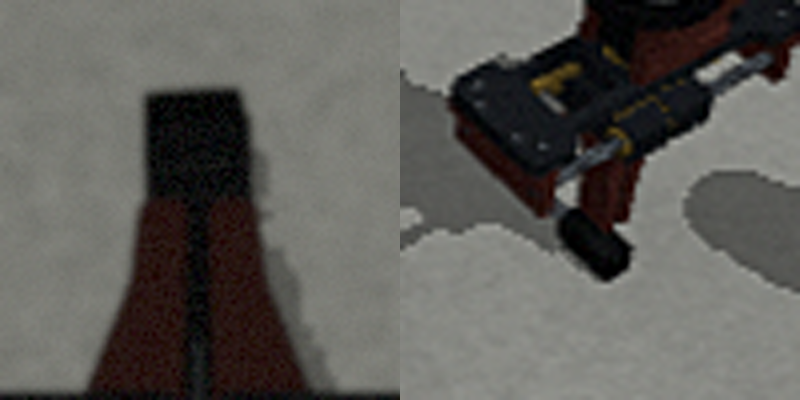

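The fingers have closed to 0 although the handle should be between them. I'll raise and look at where the pin is.

>>> {"method": "drive_tool", "body": {
  "motion": [
    [0,0,30,0,0],
    [0,0,30,0,0],
    [0,0,0,0,50],
    [0,0,0,0,50],
    [0,0,0,0,50],
    [0,0,0,0,50],
    [0,0,0,0,50]
  ]
}}

```text
time: 9.3
tcp_pos: [0.4827, 0.2242, 0.0634]
eef_rot: [0.015, 0.696, 0.718, 0.015]
contact_force: [-0.2, 0.8, 0.2]
gripper_width: 0.0369
```

```bash
python3 pin.py; python3 -c "
from h import *
s=bot.read_state();f=bot.grab_frame('wrist');g=bot.grab_frame('scene')
for c,fr in (('wrist',f),('scene',g)):
  for m in bot.silhouettes(c,'pin')[:3]:
    P=np.argwhere(m['region'])[:,::-1];q=np.array([at_z(fr,p,.009,s)[:2] for p in P]);k=q.mean(0);w,v=np.linalg.eigh(np.cov((q-k).T));a=v[:,1];r=(q-k)@a;print(c,m['confidence'],m['bbox'],k,np.degrees(np.arctan2(a[1],a[0])),r.min(),r.max())
  for n in ['pin_grip','pin_tip']:
    for l in bot.landmark_of(c,n)[:2]: print(c,n,l['confidence'],l['location'],at_z(fr,l['location'],.009,s))
a=cv2.resize(f['pixels'][130:330,220:420],(600,600),interpolation=2);b=cv2.resize(g['pixels'][210:285,335:410],(600,600),interpolation=2)
cv2.imwrite('pics/w6.png',cv2.resize(np.hstack([a,b]),(800,400))[...,::-1])"
```

```text
9.3 [0.4827 0.2242 0.0634] [0.0145 0.6957 0.7181 0.0147] [-0.1935  0.7683  0.1969] [-0.0017  0.0096  0.0037  0.0053  0.0034 -0.0016 -0.0033] [-0.0714  0.4628 -0.6131  2.0077  0.4196  0.7562 -0.9058]
pin_grip 0.76 [319.4 204.1] [0.485  0.2227 0.009 ]
pin_grip 0.67 [414.2 279.8] [0.582  0.1447 0.009 ]
pin_tip 0.83 [321.4 266.9] [0.489  0.1587 0.009 ]
pin 0.96 [317.3 218.9] [0.484  0.2048 0.    ]
[0.483  0.2245 0.0639] [0.0146 0.6956 0.7181 0.0151]
wrist 0.78 [310.6, 182.9, 18.9, 86.7] [0.48580953 0.20997974] 93.23173548061831 -0.05043729285117878 0.03495723740981829
wrist 0.64 [27.6, 1.5, 197.2, 135.1] [0.32943164 0.32803834] 171.3905577713947 -0.07766550334312392 0.06867658050560918
wrist 0.56 [398.8, 257.1, 33.8, 21.5] [0.58464683 0.15656324] 174.3120629746026 -0.015517743378080776 0.013914773359686113
wrist pin_grip 0.7 [412.8, 281.5] [0.58140545 0.14271943 0.009     ]
wrist pin_grip 0.61 [316.3, 202.4] [0.48253369 0.22432619 0.009     ]
wrist pin_tip 0.96 [321.7, 265.5] [0.48960434 0.16028623 0.009     ]
scene 0.69 [265.1, 182.0, 14.9, 10.8] [ 0.58552377 -0.18119807] -135.49126528248593 -0.029648661944657196 0.0293834993843672
scene 0.52 [320.1, 237.3, 12.5, 21.5] [0.57690028 0.13495576] 67.6281634570953 -0.04937529229699548 0.03637229745551672
scene 0.42 [354.7, 240.8, 22.6, 20.4] [0.48516102 0.21715847] 92.00212473289744 -0.05062173535823043 0.031068352933888238
scene pin_grip 0.7 [374.0, 256.5] [0.48018699 0.2347945  0.009     ]
scene pin_grip 0.44 [325.7, 253.4] [0.58545987 0.1492024  0.009     ]
scene pin_tip 0.64 [357.6, 236.4] [0.47221443 0.15083966 0.009     ]
scene pin_tip 0.48 [321.5, 235.2] [0.55697335 0.08683087 0.009     ]
```

View pics/w6.png

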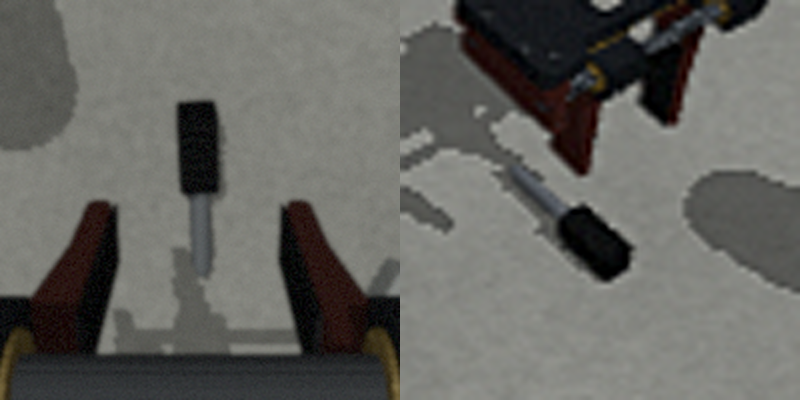

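```bash
python3 -c "
from h import *
np.set_printoptions(precision=4,suppress=True)
s=bot.read_state();f=bot.grab_frame('wrist');g=bot.grab_frame('scene');t=bot.grab_frame('top')
Rm=rot(s['eef_rot']);p=np.array(s['tcp_pos']); w=s['gripper_width'];print(w,p)
T=np.array([p+Rm@[0,e*(w/2+o),0] for e in (-1,1) for o in (0,.013)])
print('wrist',proj(f,T,s),'scene',proj(g,T),'top',proj(t,T))
# lower/higher variants
for dz in (0,.01,.02): print(dz,'scene',proj(g,T+[0,0,dz])[[0,2]])
"
```

```text
0.050047660499753684 [0.4833 0.2245 0.0643]
wrist [[284.4358 226.6703]
 [266.2944 226.6537]
 [354.3474 226.7053]
 [372.4986 226.7069]] scene [[379.3768 238.0739]
 [382.8664 236.062 ]
 [365.591  246.024 ]
 [361.9158 248.1442]] top [[231.1814 238.904 ]
 [231.205  244.1014]
 [231.0994 218.9711]
 [231.0803 213.8138]]
0 scene [[379.3768 238.0739]
 [365.591  246.024 ]]
0.01 scene [[379.7525 235.6992]
 [365.8806 243.6532]]
0.02 scene [[380.1333 233.2927]
 [366.1743 241.2501]]
```

The pin hasn't moved, and in both views the fingertips look 15–25 mm higher than the reported TCP, so the fingers shut above the handle. I'll go lower in small steps and watch the force.

>>> {"method": "drive_tool", "body": {
  "motion": [
    [1,0,-30,0,50],
    [0,0,-28,0,50],
    [0,0,0,0,50]
  ]
}}

```text
time: 10.35
tcp_pos: [0.4858, 0.225, 0.0062]
eef_rot: [0.016, 0.696, 0.718, 0.017]
contact_force: [-0.3, -0.6, -0.4]
gripper_width: 0.05
```

>>> {"method": "drive_tool", "body": {
  "motion": [
    [0,0,-4,0,50],
    [0,0,-3,0,50]
  ]
}}

```text
time: 10.55
tcp_pos: [0.4864, 0.2256, 0.0002]
eef_rot: [0.016, 0.696, 0.718, 0.018]
contact_force: [0.6, -0.0, 0.0]
gripper_width: 0.0499
```

>>> {"method": "drive_tool", "body": {
  "motion": [
    [0,0,-4,0,50],
    [0,0,0,0,50]
  ]
}}

```text
time: 10.75
tcp_pos: [0.4873, 0.2261, -0.0028]
eef_rot: [0.016, 0.696, 0.718, 0.019]
contact_force: [0.3, -0.3, -0.3]
gripper_width: 0.0493
```

>>> {"method": "drive_tool", "body": {
  "motion": [
    [-1,0,-5,0,50],
    [0,0,-3,0,50]
  ]
}}

```text
time: 10.95
tcp_pos: [0.4871, 0.2265, -0.0101]
eef_rot: [0.016, 0.696, 0.718, 0.02]
contact_force: [-0.2, 0.2, 0.4]
gripper_width: 0.0499
```

>>> {"method": "drive_tool", "body": {
  "motion": [
    [-1,0,-4,0,50],
    [0,0,-2,0,50]
  ]
}}

```text
time: 11.15
tcp_pos: [0.4862, 0.2265, -0.0165]
eef_rot: [0.017, 0.696, 0.718, 0.02]
contact_force: [0.1, -0.0, 0.0]
gripper_width: 0.0499
```

>>> {"method": "drive_tool", "body": {
  "motion": [
    [-1,0,-3,0,50],
    [0,0,0,0,50]
  ]
}}

```text
time: 11.35
tcp_pos: [0.4847, 0.2264, -0.0202]
eef_rot: [0.016, 0.696, 0.718, 0.019]
contact_force: [-0.6, -1.1, -0.3]
gripper_width: 0.05
```

>>> {"method": "drive_tool", "body": {
  "motion": [
    [0,0,0,0,0],
    [0,0,0,0,0],
    [0,0,0,0,0],
    [0,0,0,0,0],
    [0,0,0,0,0],
    [0,0,0,0,0]
  ],
  "squeeze": 35
}}

```text
time: 11.95
tcp_pos: [0.4851, 0.2266, -0.0199]
eef_rot: [0.016, 0.696, 0.718, 0.02]
contact_force: [-0.3, 0.6, -0.8]
gripper_width: 0.0177
```

Gripped (17.7 mm). The reported TCP z is about 24 mm lower than the real fingertips, so I'll servo by vision. Lifting and measuring now.

>>> {"method": "drive_tool", "body": {
  "motion": [
    [0,0,25,0,0],
    [0,-10,25,-8,0],
    [0,-20,10,-8,0],
    [0,0,0,0,0]
  ]
}}

```text
time: 12.35
tcp_pos: [0.4836, 0.1958, 0.041]
eef_rot: [0.018, 0.792, 0.611, 0.016]
contact_force: [0.9, 0.1, -0.3]
gripper_width: 0.0177
```

```bash
cat > fit.py <<'E'
from h import *
from scipy.optimize import minimize
np.set_printoptions(precision=4,suppress=True)
def box(x0,x1,y0,y1,z0,z1): return np.array([[x,y,z] for x in(x0,x1) for y in(y0,y1) for z in(z0,z1)])
B=[box(-.14,.14,-.033,.033,0,.052),box(.102,.14,.03,.04,0,.052)]
def pose(p,P): c,s=np.cos(p[2]),np.sin(p[2]); return P@np.array([[c,s,0],[-s,c,0],[0,0,1]])+[p[0],p[1],0]
def mask(f,p):
    m=np.zeros((800,1280),np.uint8)
    for b in B: cv2.fillConvexPoly(m,cv2.convexHull((proj(f,pose(p,b))*2*16).astype(np.float32)).astype(np.int32),1,shift=4)
    return m>0
F=[]
for c in('top','scene'):
    f=bot.grab_frame(c); L=bot.silhouettes(c,'feeder'); print(c,[(round(m['confidence'],2),m['bbox']) for m in L])
    if L: F.append((c,f,cv2.resize(L[0]['region'].astype(np.uint8),(1280,800),interpolation=0)>0))
for S in (F,F[:1],F[1:]):
    cost=lambda p:sum(1-(mask(f,p)&g).sum()/(mask(f,p)|g).sum() for _,f,g in S)
    r=minimize(cost,[.524,-.052,-.25],method='Nelder-Mead',options=dict(initial_simplex=np.array([[.524,-.052,-.25],[.534,-.052,-.25],[.524,-.042,-.25],[.524,-.052,-.18]]),xatol=2e-4,fatol=1e-4))
    print([c for c,_,_ in S],r.x,np.degrees(r.x[2]),r.fun,'lug',pose(r.x,np.array([[.121,.04,.034]])))
E
python3 fit.py
```

```text
top [(0.69, [311.4, 159.5, 61.0, 113.1])]
scene [(0.64, [260.1, 179.7, 90.9, 44.2])]
['top', 'scene'] [ 0.5229 -0.0553 -0.3038] -17.406014983635743 0.16036513965847876 lug [[ 0.6503 -0.0533  0.034 ]]
['top'] [ 0.525  -0.0545 -0.2938] -16.832718657957635 0.0908807725255042 lug [[ 0.6524 -0.0513  0.034 ]]
['scene'] [ 0.5217 -0.0552 -0.293 ] -16.78506507601584 0.06405947652510435 lug [[ 0.6491 -0.0519  0.034 ]]
```

>>> {"method": "drive_tool", "body": {
  "motion": [
    [33,-24,0,-2,0],
    [33,-24,0,0,0],
    [33,-24,0,0,0],
    [33,-24,0,0,0],
    [33,-24,0,0,0],
    [33,-24,0,0,0],
    [0,0,0,0,0],
    [0,0,0,0,0]
  ]
}}

```text
time: 13.35
tcp_pos: [0.6821, 0.0568, 0.0307]
eef_rot: [0.012, 0.792, 0.61, 0.012]
contact_force: [-0.4, 0.3, -0.8]
gripper_width: 0.0176
```

```bash
cat > look.py <<'E'
from h import *
import sys
np.set_printoptions(precision=4,suppress=True)
Z=float(sys.argv[1]) if len(sys.argv)>1 else .0289
s=bot.read_state(); p=np.array(s['tcp_pos']); Rm=rot(s['eef_rot']); zc=p[2]+Z
print(s['time'],p,'pin z',zc,'pinaxis',-Rm[:,0],np.degrees(np.arctan2(-Rm[1,0],-Rm[0,0])),s['contact_force'])
fr={c:bot.grab_frame(c) for c in('top','scene','wrist')}
for n in('pin_grip','pin_tip','lug_hole'):
    rays=[]
    for c,f in fr.items():
        for l in bot.landmark_of(c,n)[:2]:
            z=.034 if n=='lug_hole' else zc
            print(n,c,round(l['confidence'],2),np.round(l['location'],1),at_z(f,l['location'],z,s)[:2])
E
python3 look.py
```

```text
13.35 [0.6821 0.0568 0.0307] pin z 0.05958338370047703 pinaxis [-0.2543 -0.9671 -0.0057] -104.73304451555727 [-0.4231  0.2546 -0.821 ]
pin_grip top 0.5 [265.7 191.3] [0.5805 0.1406]
pin_grip scene 0.53 [328.2 251.4] [0.5989 0.1796]
pin_grip scene 0.45 [278.2 235.2] [0.6807 0.0541]
pin_grip wrist 0.74 [316.7 247.4] [0.6792 0.0558]
pin_tip top 0.7 [291.4 202.3] [0.5531 0.0746]
pin_tip top 0.23 [203.6 146.4] [0.6959 0.305 ]
pin_tip scene 0.47 [273.4 215.7] [ 0.6548 -0.0188]
pin_tip wrist 0.78 [156.9 224.9] [0.591  0.0959]
lug_hole top 0.57 [341.4 167.8] [ 0.6483 -0.0518]
lug_hole top 0.15 [195.9 274.3] [0.3679 0.3171]
lug_hole wrist 0.86 [318.4 354.3] [ 0.6527 -0.0515]
lug_hole wrist 0.41 [186.5 355. ] [ 0.5499 -0.022 ]
```

>>> {"method": "drive_tool", "body": {
  "motion": [
    [3,-7,-8,-2,0],
    [0,-7,-9,-1,0],
    [-2,-6,-8,0,0],
    [0,0,0,0,0]
  ]
}}

```text
time: 14.35
tcp_pos: [0.6832, 0.0333, 0.0048]
eef_rot: [0.013, 0.809, 0.587, 0.012]
contact_force: [0.5, -1.0, 0.1]
gripper_width: 0.0174
```

```bash
python3 look.py; python3 -c "
from h import *
f=bot.grab_frame('wrist');g=bot.grab_frame('scene')
a=f['pixels'][200:400,220:420];b=g['pixels'][180:260,240:320]
cv2.imwrite('pics/w7.png',np.hstack([cv2.resize(x,(400,400),interpolation=3) for x in(a,b)])[...,::-1])"
```

```text
14.35 [0.6832 0.0333 0.0048] pin z 0.03367275685831182 pinaxis [-0.3107 -0.9505 -0.0039] -108.10298260796499 [ 0.4633 -0.9623  0.1154]
pin_grip top 0.69 [265.  193.8] [0.5777 0.1455]
pin_grip scene 0.66 [276.7 238. ] [0.6801 0.0403]
pin_grip scene 0.43 [326.  253.2] [0.5955 0.1648]
pin_grip wrist 0.9 [110.7 123.4] [0.5988 0.1385]
pin_grip wrist 0.78 [318.4 247.2] [0.6812 0.0324]
pin_tip top 0.69 [290.8 202. ] [0.5571 0.0781]
pin_tip top 0.58 [197.5 272.7] [0.372  0.3133]
pin_tip scene 0.7 [322.2 233.3] [0.5632 0.0995]
pin_tip scene 0.5 [271.2 216.2] [ 0.6511 -0.0436]
pin_tip wrist 0.71 [124.2 220.5] [0.5778 0.0866]
lug_hole scene 0.6 [272.  217.5] [ 0.6518 -0.0372]
lug_hole wrist 0.83 [314.  363.1] [ 0.6495 -0.0542]
```

View pics/w7.png

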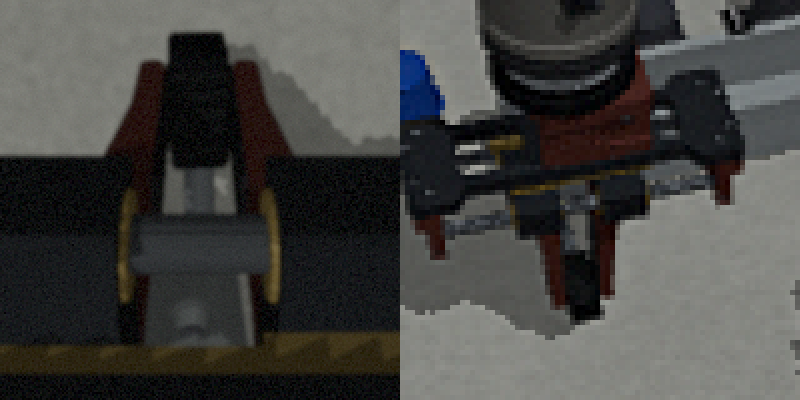

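```bash
python3 -c "
from h import *
np.set_printoptions(precision=4,suppress=True)
s=bot.read_state();f=bot.grab_frame('wrist');Rm=rot(s['eef_rot'])
G=np.array([.6812,.0324,s['tcp_pos'][2]+.0289]);a=-Rm[:,0]
print('axis px',[tuple(np.round(proj(f,G+a*t,s)[0],1)) for t in(-.02,0,.02,.04,.065,.09)])
L=np.array([.651,-.0527,.034]);print('lug',proj(f,L,s), 'topLug edge',proj(f,pose if 0 else L+[.956*.019,-.292*.019,.018],s),proj(f,L+[-.956*.019,.292*.019,.018],s))
print([ (l['confidence'],l['location']) for l in bot.landmark_of('wrist','lug_hole')])
im=f['pixels'][280:376,270:366];im=np.clip(im.astype(float)*1.8,0,255).astype(np.uint8)
cv2.imwrite('pics/w8.png',cv2.resize(im,(576,576),interpolation=3)[...,::-1])"
```

```text
axis px [(np.float64(317.2), np.float64(221.5)), (np.float64(317.3), np.float64(251.2)), (np.float64(317.4), np.float64(278.9)), (np.float64(317.4), np.float64(304.9)), (np.float64(317.5), np.float64(335.0)), (np.float64(317.5), np.float64(362.9))]
lug [[314.0876 361.7219]] topLug edge [[343.0373 382.7738]] [[286.1499 385.4671]]
[(0.56, [313.1, 358.6])]
```

View pics/w8.png

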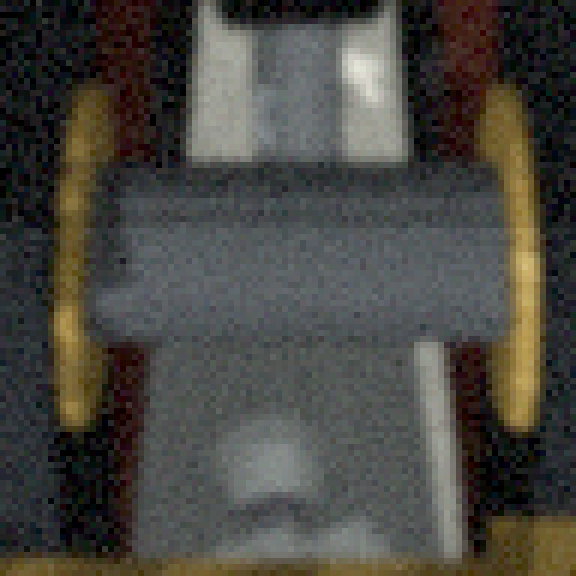

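The wrist picture shows the hole at about px (314.5,361.7), matching the projected lug hole, and the shank axis at about px 319.6. I'll shift about 5 mm along -u (feeder x) and turn +1°.

>>> {"method": "drive_tool", "body": {
  "motion": [
    [-5,1,0,1,0],
    [0,0,0,0,0]
  ]
}}

```text
time: 15.35
tcp_pos: [0.6792, 0.0369, 0.0069]
eef_rot: [0.013, 0.803, 0.595, 0.014]
contact_force: [-0.2, 0.8, -0.6]
gripper_width: 0.0176
```

```bash
cat > chk.py <<'E'
from h import *
import sys
np.set_printoptions(precision=4,suppress=True)
s=bot.read_state(); p=np.array(s['tcp_pos']); Rm=rot(s['eef_rot']); y=np.radians(-17.1)
u=np.array([np.cos(y),np.sin(y)]); n=np.array([-np.sin(y),np.cos(y)]); d=p[:2]-[.651,-.0527]
print(s['time'],p,'u,n rel lug (mm)',1e3*d@u,1e3*d@n,'pinz',p[2]+.0289,'axis',np.degrees(np.arctan2(-Rm[1,0],-Rm[0,0])),'slope',-Rm[2,0],s['contact_force'],s['gripper_width'])
E
python3 chk.py
```

```text
15.35 [0.6792 0.0369 0.0069] u,n rel lug (mm) 0.6445035373135467 93.96398380904436 pinz 0.03580605536269431 axis -106.89966240768469 slope -0.006452678780082013 [-0.2403  0.751  -0.5603] 0.017613539657488887
```

>>> {"method": "drive_tool", "body": {
  "motion": [
    [-3,-8,-2,0,0],
    [-2,-8,0,0,0],
    [-2,-5,0,0,0],
    [0,0,0,0,0]
  ]
}}

```text
time: 15.75
tcp_pos: [0.6711, 0.013, 0.0046]
eef_rot: [0.014, 0.803, 0.595, 0.014]
contact_force: [-0.5, -0.4, -0.6]
gripper_width: 0.0179
```

```bash
python3 chk.py; python3 look.py | grep -E "wrist|scene"
```

```text
15.75 [0.6711 0.013  0.0046] u,n rel lug (mm) -0.07591176375016959 68.76379178848848 pinz 0.033490051661071274 axis -106.9321549920081 slope -0.005436946945353672 [-0.4695 -0.3992 -0.6102] 0.017908544860602855
pin_grip scene 0.63 [277.4 233. ] [0.669  0.0249]
pin_grip scene 0.52 [324.7 251.2] [0.5944 0.1569]
pin_grip wrist 0.97 [113.7  79.8] [0.5966 0.1356]
pin_grip wrist 0.65 [319.5 246.1] [0.67   0.0126]
pin_tip scene 0.65 [317.5 234.5] [0.5768 0.0954]
pin_tip scene 0.48 [269.6 213.9] [ 0.6503 -0.0549]
pin_tip wrist 0.94 [122.8 184.6] [0.5746 0.0841]
lug_hole scene 0.63 [272.2 217.7] [ 0.6517 -0.0362]
lug_hole wrist 0.67 [321.6 331.9] [ 0.6524 -0.0502]
```

>>> {"method": "drive_tool", "body": {
  "motion": [
    [-2,-6,0,0,0],
    [-2,-6,0,0,0]
  ]
}}

```text
time: 16.55
tcp_pos: [0.6683, 0.0043, 0.0051]
eef_rot: [0.013, 0.802, 0.597, 0.015]
contact_force: [2.1, 0.7, -0.3]
gripper_width: 0.0175
```

```bash
python3 chk.py
```

```text
16.55 [0.6683 0.0043 0.0051] u,n rel lug (mm) -0.2004472929133295 59.534351087865694 pinz 0.03404001258207659 axis -106.68980802909908 slope -0.008265332353110999 [ 2.06    0.7167 -0.3011] 0.017539151463918694
```

>>> {"method": "drive_tool", "body": {
  "motion": [
    [-2,-6,0,0,0],
    [-2,-6,0,0,0]
  ]
}}

```text
time: 16.75
tcp_pos: [0.6646, -0.0091, 0.0055]
eef_rot: [0.014, 0.802, 0.597, 0.016]
contact_force: [1.4, 1.2, -0.3]
gripper_width: 0.0176
```

```bash
python3 chk.py
```

```text
16.75 [ 0.6646 -0.0091  0.0055] u,n rel lug (mm) 0.2072594593076121 45.70999697734727 pinz 0.03439817257122976 axis -106.70512230496391 slope -0.008692969266595903 [ 1.3643  1.1904 -0.3024] 0.017601995044287215
```

>>> {"method": "drive_tool", "body": {
  "motion": [
    [-2,-6,-1,0,0],
    [-2,-6,0,0,0],
    [-2,-6,0,0,0]
  ]
}}

```text
time: 17.05
tcp_pos: [0.6596, -0.0276, 0.0052]
eef_rot: [0.014, 0.802, 0.596, 0.018]
contact_force: [5.3, 14.7, -3.4]
gripper_width: 0.0178
```

```bash
python3 chk.py
```

```text
17.05 [ 0.6596 -0.0276  0.0052] u,n rel lug (mm) 0.8673605550260197 26.547441170810135 pinz 0.03407595131867172 axis -106.75204799645344 slope -0.01223200159485812 [ 5.3421 14.6583 -3.381 ] 0.01779143222971719
```

>>> {"method": "drive_tool", "body": {
  "motion": [
    [-2,-5,0,0,0],
    [-2,-4,0,0,0]
  ],
  "squeeze": 50
}}

```text
time: 17.25
tcp_pos: [0.6596, -0.0268, 0.006]
eef_rot: [0.011, 0.801, 0.598, 0.026]
contact_force: [7.2, 5.8, -7.5]
gripper_width: 0.0176
```

```bash
python3 chk.py
```

```text
17.25 [ 0.6596 -0.0268  0.006 ] u,n rel lug (mm) 0.6476163557972042 27.309406328315394 pinz 0.034875675182928834 axis -106.43987452193501 slope -0.02810002986967126 [ 7.1571  5.8155 -7.4602] 0.017570571588859135
```

```bash
python3 -c "
from h import *
f=bot.grab_frame('wrist');g=bot.grab_frame('scene')
im=np.clip(f['pixels'][215:345,255:385].astype(float)*1.8,0,255).astype(np.uint8); b=g['pixels'][185:250,245:310]
cv2.imwrite('pics/w9.png',np.hstack([cv2.resize(x,(400,400),interpolation=3) for x in (im,np.clip(b*1.5,0,255).astype(np.uint8))])[...,::-1])"
```

```text
(no output)
```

View pics/w9.png

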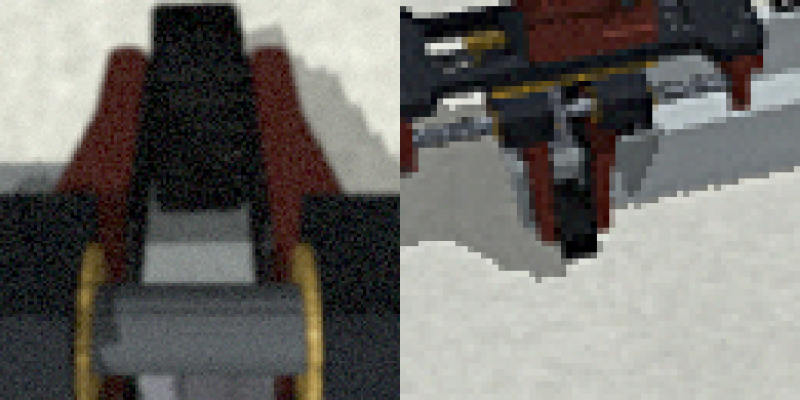

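```bash
python3 -c "
from h import *
np.set_printoptions(precision=4,suppress=True)
s=bot.read_state();f=bot.grab_frame('wrist');y=np.radians(-17.1);n=np.array([-np.sin(y),np.cos(y)]);u=np.array([np.cos(y),np.sin(y)])
for nm,px,z in(('lugtop outer',(319,293),.052),('shoulder top',(319,282.5),.043),('handle rear top',(319,216.6),.043)):
  d=at_z(f,px,z,s)[:2]-[.651,-.0527]; print(nm,d@u,d@n)
print(s['tcp_pos'],s['contact_force'],s['wrist_torque'])
g=np.array(f['pixels'])[270:312,312:328].astype(int).sum(2).mean(1); print(g.round())"
```

```text
lugtop outer -0.0014874176913295867 0.003926918783719545
shoulder top -0.001065271996235484 0.005226272034983978
handle rear top -0.0014956450434040975 0.04818564840268655
[ 0.6597 -0.0268  0.006 ] [ 6.2295  8.4755 -5.3257] [ 2.0138 -1.6541  0.0802]
[ 20.  31.  22.  31.  25.  29.  21.  25.  25.  26.  23.  26.  39.  73.
 111. 137. 140. 147. 143. 144. 140. 141. 153. 177. 210. 230. 233. 231.
 233. 234. 231. 234. 230. 231. 230. 222. 180. 124.  92.  88.  92. 100.]
```

>>> {"method": "drive_tool", "body": {
  "motion": [
    [0,0,0,0,45],
    [0,0,0,0,45],
    [0,0,0,0,45],
    [0,0,0,0,45],
    [0,0,25,0,45],
    [0,0,25,0,40],
    [7,22,0,0,20],
    [7,22,0,0,0],
    [0,0,-25,0,0],
    [0,0,-20,0,0],
    [0,0,0,0,0]
  ]
}}

```text
time: 18.5
tcp_pos: [0.6705, 0.0117, 0.0117]
eef_rot: [0.012, 0.803, 0.596, 0.022]
contact_force: [0.0, -0.2, 0.7]
gripper_width: 0.0033
```

```bash
python3 chk.py;  python3 -c "
from h import *
f=bot.grab_frame('wrist');s=bot.read_state();g=bot.grab_frame('scene')
for c,fr in(('wrist',f),('scene',g)):
  for n in('pin_grip','pin','lug_hole'):
    for l in bot.landmark_of(c,n)[:2]: print(c,n,l['confidence'],l['location'],at_z(fr,l['location'],.034,s))
b=g['pixels'][185:255,240:310]
cv2.imwrite('pics/w10.png',np.hstack([cv2.resize(x,(400,400),interpolation=3) for x in (np.clip(f['pixels'][180:340,240:400]*1.5,0,255).astype(np.uint8),np.clip(b*1.5,0,255).astype(np.uint8))])[...,::-1])"
```

```text
18.5 [0.6705 0.0117 0.0117] u,n rel lug (mm) -0.34113081515663873 67.28396992717722 pinz 0.04055304202186627 axis -106.83708314175692 slope -0.020954084639456694 [ 0.0239 -0.2138  0.6853] 0.0033152090205673303
wrist pin_grip 0.85 [322.2, 291.5] [ 0.66075996 -0.02640231  0.034     ]
wrist pin_grip 0.71 [119.8, 75.4] [0.59574874 0.13681409 0.034     ]
wrist pin 0.68 [322.1, 310.2] [ 0.65633657 -0.04087136  0.034     ]
wrist pin 0.64 [127.4, 109.5] [0.59150595 0.11963988 0.034     ]
scene pin_grip 0.48 [322.7, 255.0] [0.60663507 0.16493785 0.034     ]
scene pin_grip 0.36 [274.1, 223.0] [ 0.65768664 -0.01415512  0.034     ]
scene pin 0.68 [308.7, 154.9] [ 0.39438876 -0.22965146  0.034     ]
scene pin 0.64 [327.6, 249.6] [0.58479221 0.15721716 0.034     ]
scene lug_hole 0.55 [272.7, 215.1] [ 0.64520541 -0.0446999   0.034     ]
```

View pics/w10.png

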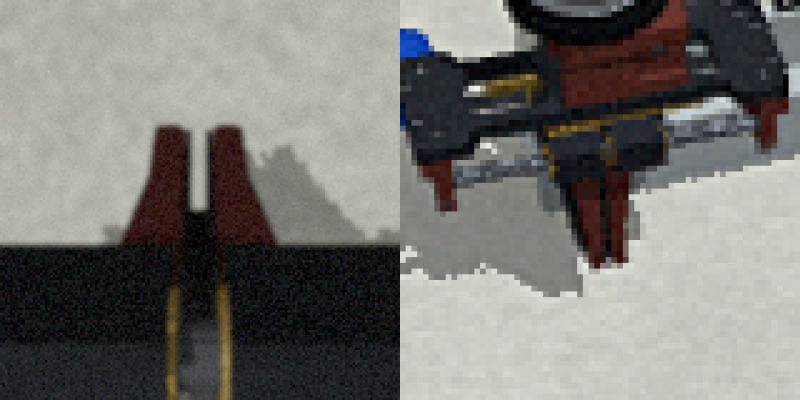

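>>> {"method": "drive_tool", "body": {
  "motion": [
    [0,0,-6,0,0],
    [-2,-7,0,0,0],
    [-1,-4,0,0,0],
    [-1,-3,0,0,0]
  ]
}}

```text
time: 19.3
tcp_pos: [0.6701, -0.0001, 0.0097]
eef_rot: [0.013, 0.803, 0.596, 0.027]
contact_force: [2.2, 9.1, 3.0]
gripper_width: 0.0001
```

```bash
python3 chk.py
```

```text
19.3 [ 0.6701 -0.0001  0.0097] u,n rel lug (mm) 2.7758305825717837 55.87222379407683 pinz 0.038596829473349414 axis -106.79922175946967 slope -0.02784974496868349 [2.2445 9.0751 3.0491] 0.00011617785410319092
```

>>> {"method": "drive_tool", "body": {
  "motion": [
    [-2,-6,-2,0,0],
    [-2,-7,0,0,0],
    [-2,-7,0,0,0]
  ]
}}

```text
time: 19.6
tcp_pos: [0.6703, -0.0019, 0.0128]
eef_rot: [0.008, 0.799, 0.599, 0.039]
contact_force: [0.6, 0.3, 0.3]
gripper_width: 0.0003
```

```bash
python3 chk.py
```

```text
19.6 [ 0.6703 -0.0019  0.0128] u,n rel lug (mm) 3.4719060489302294 54.1834306413581 pinz 0.0417116757359121 axis -106.17809529748403 slope -0.052789281640411176 [0.567  0.3355 0.276 ] 0.0002939042417226537
```

```bash
python3 -c "
from h import *
np.set_printoptions(precision=3,suppress=True)
s=bot.read_state();print(s)"
```

```text
{'time': 19.6, 'joint_positions': array([ 0.268,  0.682, -0.48 ,  1.738,  0.405,  0.742, -0.684]), 'qvel': array([ 0.116, -0.025, -0.029,  0.048, -0.003, -0.022,  0.11 ]), 'joint_efforts': array([  2.588, -60.106,  -4.698, -20.457,   0.255,  -0.032,  -0.156]), 'tcp_pos': array([ 0.67 , -0.002,  0.013]), 'eef_rot': array([0.008, 0.799, 0.599, 0.039]), 'contact_force': array([0.567, 0.336, 0.276]), 'wrist_torque': array([-0.036,  0.03 , -0.007]), 'gripper_width': 0.0002939042417226537}
```

>>> {"method": "drive_tool", "body": {
  "motion": [
    [5,16,0,0,0],
    [0,0,40,0,0],
    [-14,-46,40,0,20],
    [-14,-46,10,0,30],
    [0,0,0,0,30],
    [0,0,0,0,30]
  ]
}}

```text
time: 20.2
tcp_pos: [0.6494, -0.0695, 0.1003]
eef_rot: [0.008, 0.798, 0.601, 0.039]
contact_force: [0.3, 0.9, -0.0]
gripper_width: 0.0285
```

```bash
python3 chk.py;  python3 -c "
from h import *
f=bot.grab_frame('wrist');s=bot.read_state();g=bot.grab_frame('scene')
for n in('pin_grip','pin','lug_hole','pull_tab'):
    for l in bot.landmark_of('wrist',n)[:2]: print(n,l['confidence'],l['location'],at_z(f,l['location'],dict(pin=.025,pull_tab=.08).get(n,.034),s))
P=proj(f,np.array([.651,-.0527,.043])+np.array([.294,.956,0])*.02,s)[0].astype(int);print(P)
x,y=np.clip(P-60,0,[520,280]);q=proj(g,np.array([.657,-.034,.04]))[0].astype(int)-30
a=f['pixels'][y:y+120,x:x+120];b=g['pixels'][q[1]:q[1]+60,q[0]:q[0]+60];print(x,y,q)
cv2.imwrite('pics/w11.png',np.hstack([cv2.resize(np.clip(v*1.5,0,255).astype(np.uint8),(400,400),interpolation=3) for v in (a,b)])[...,::-1])"
```

```text
20.2 [ 0.6494 -0.0695  0.1003] u,n rel lug (mm) 3.400727714948863 -16.486511987967592 pinz 0.12918316412993036 axis -106.00264965021215 slope -0.05208035756865631 [ 0.2652  0.8718 -0.0241] 0.028482683822129932
pin_grip 0.68 [312.6, 158.0] [ 0.65863363 -0.03050412  0.034     ]
pin 0.9 [312.4, 175.8] [ 0.65368103 -0.04769586  0.025     ]
pin 0.61 [167.1, 14.8] [0.57841761 0.11374891 0.025     ]
lug_hole 0.66 [312.7, 185.6] [ 0.65150341 -0.05486494  0.034     ]
lug_hole 0.64 [157.0, 273.4] [ 0.4820775  -0.09433802  0.034     ]
pull_tab 0.81 [271.0, 242.5] [ 0.60799356 -0.07928722  0.08      ]
[312 163]
252 103 [240 187]
```

No more pictures can be viewed, so I'll measure from intensity profiles.

```bash
cat > gap.py <<'E'
from h import *
np.set_printoptions(precision=4,suppress=True,linewidth=200)
y=np.radians(-17.1);n=np.array([-np.sin(y),np.cos(y)]);u=np.array([np.cos(y),np.sin(y)])
im=0
for k in range(3):
    s=bot.read_state();f=bot.grab_frame('wrist'); im=im+np.array(f['pixels']).astype(float).sum(2)/3
L=np.array([.651,-.0527,0])
# rectified top-down strips at given z; columns n from -15..55mm
for z in(.043,.052):
  for uu in(-.006,0,.006):
    N=np.arange(-.014,.056,.002); P=np.array([L+[*(u*uu+n*t),z] for t in N]); q=proj(f,P,s).astype(np.float32)
    v=cv2.remap(im.astype(np.float32),q[None,:,0],q[None,:,1],cv2.INTER_LINEAR)[0]
    print(z,uu,[(int(round(t*1e3)),int(round(float(a)))) for t,a in zip(N,v)])
E
python3 gap.py
```

```text
0.043 -0.006 [(-14, 241), (-12, 224), (-10, 211), (-8, 335), (-6, 355), (-4, 357), (-2, 356), (0, 349), (2, 272), (4, 218), (6, 131), (8, 49), (10, 33), (12, 43), (14, 51), (16, 36), (18, 43), (20, 39), (22, 24), (24, 32), (26, 45), (28, 31), (30, 49), (32, 42), (34, 35), (36, 51), (38, 43), (40, 40), (42, 32), (44, 198), (46, 397), (48, 402), (50, 397), (52, 401), (54, 408)]
0.043 0 [(-14, 240), (-12, 224), (-10, 213), (-8, 329), (-6, 359), (-4, 362), (-2, 360), (0, 352), (2, 275), (4, 229), (6, 109), (8, 43), (10, 47), (12, 56), (14, 39), (16, 35), (18, 49), (20, 46), (22, 41), (24, 38), (26, 44), (28, 42), (30, 65), (32, 54), (34, 33), (36, 47), (38, 43), (40, 47), (42, 46), (44, 153), (46, 386), (48, 399), (50, 391), (52, 392), (54, 406)]
0.043 0.006 [(-14, 237), (-12, 242), (-10, 231), (-8, 334), (-6, 363), (-4, 364), (-2, 365), (0, 347), (2, 274), (4, 198), (6, 97), (8, 54), (10, 60), (12, 35), (14, 51), (16, 29), (18, 52), (20, 52), (22, 37), (24, 48), (26, 46), (28, 32), (30, 50), (32, 61), (34, 38), (36, 58), (38, 47), (40, 54), (42, 34), (44, 171), (46, 390), (48, 409), (50
[... 460 characters left out ...]
198), (-6, 319), (-4, 361), (-2, 362), (0, 360), (2, 353), (4, 276), (6, 220), (8, 93), (10, 40), (12, 39), (14, 57), (16, 44), (18, 38), (20, 48), (22, 41), (24, 51), (26, 58), (28, 37), (30, 49), (32, 52), (34, 34), (36, 45), (38, 42), (40, 54), (42, 40), (44, 91), (46, 355), (48, 401), (50, 394), (52, 390), (54, 405)]
0.052 0.006 [(-14, 246), (-12, 243), (-10, 244), (-8, 227), (-6, 326), (-4, 363), (-2, 365), (0, 363), (2, 349), (4, 271), (6, 198), (8, 83), (10, 40), (12, 44), (14, 38), (16, 33), (18, 43), (20, 54), (22, 54), (24, 32), (26, 59), (28, 52), (30, 41), (32, 47), (34, 37), (36, 49), (38, 50), (40, 48), (42, 37), (44, 107), (46, 364), (48, 410), (50, 406), (52, 414), (54, 407)]
```

```bash
cat > gap2.py <<'E'
from h import *
np.set_printoptions(precision=2,suppress=True,linewidth=200)
y=np.radians(-17.1);n=np.array([-np.sin(y),np.cos(y)]);u=np.array([np.cos(y),np.sin(y)]);L=np.array([.651,-.0527,0])
s=bot.read_state();im=np.mean([np.array(bot.grab_frame('wrist')['pixels']).astype(float).sum(2) for _ in range(4)],0).astype(np.float32);f=bot.grab_frame('wrist')
C,o=cam(f,s);d=o-[*L[:2],0];print('cam u,n,z mm',1e3*d[:2]@u,1e3*d[:2]@n,1e3*d[2])
N=np.arange(-.014,.056,.0005)
def prof(z):
    v=0
    for uu in np.arange(-.006,.0061,.001):
        q=proj(f,np.array([L+[*(u*uu+n*t),z] for t in N]),s).astype(np.float32); v=v+cv2.remap(im,q[None,:,0],q[None,:,1],cv2.INTER_LINEAR)[0]/13
    return v
def cross(v,lev,a,b,up):
    for i in range(len(N)-1):
        if a<=N[i]<=b and ((v[i]-lev)*(v[i+1]-lev)<=0) and (v[i+1]>v[i])==up: return 1e3*(N[i]+.0005*(lev-v[i])/(v[i+1]-v[i]))
v=prof(.052);print('lug inner',cross(v,290,-.012,0,True),'lug outer',cross(v,300,0,.01,False))
for z in(.043,.042): 
    v=prof(z);print(z,'shoulder top',cross(v,130,.002,.012,False),'rear',cross(v,220,.035,.05,True))
v=prof(.025);print('rear bottom',cross(v,220,.03,.055,True))
E
python3 gap2.py
```

```text
cam u,n,z mm -9.893267217898078 56.67112797668383 294.84794222153516
lug inner -5.878894370340269 lug outer 3.9528947756625863
0.043 shoulder top 6.097301191999595 rear 44.815207435051036
0.042 shoulder top 5.89649615064265 rear 44.77097217389388
rear bottom 43.961962627014195
```

>>> {"method": "drive_tool", "body": {
  "motion": [
    [14,46,0,0,0],
    [14,44,-35,0,0],
    [0,0,-35,0,0],
    [0,0,-20,0,0],
    [0,0,-3,0,0]
  ]
}}

```text
time: 21.4
tcp_pos: [0.6798, 0.0214, 0.0072]
eef_rot: [0.009, 0.799, 0.599, 0.041]
contact_force: [-0.6, -0.2, 0.4]
gripper_width: 0.0002
```

```bash
python3 chk.py
```

```text
21.4 [0.6798 0.0214 0.0072] u,n rel lug (mm) 5.696880192881027 79.29452336835531 pinz 0.0361179731004288 axis -106.18099701071598 slope -0.05364594893792239 [-0.5682 -0.2026  0.3617] 0.000165884057250661
```

>>> {"method": "drive_tool", "body": {
  "motion": [
    [-5,-8,-2,0,0],
    [-5,-10,-1,0,0],
    [0,0,0,0,0]
  ]
}}

```text
time: 21.7
tcp_pos: [0.6701, 0.0023, 0.006]
eef_rot: [0.01, 0.799, 0.599, 0.042]
contact_force: [-0.1, 0.3, 0.7]
gripper_width: 0.0004
```

>>> {"method": "drive_tool", "body": {
  "motion": [
    [-2,-6,0,0,0]
  ]
}}

```text
time: 21.8
tcp_pos: [0.6702, 0.0009, 0.0084]
eef_rot: [0.009, 0.799, 0.6, 0.046]
contact_force: [2.8, 19.3, 2.2]
gripper_width: 0.0004
```

>>> {"method": "drive_tool", "body": {
  "motion": [
    [-3,-9,0,0,0]
  ]
}}

```text
time: 21.9
tcp_pos: [0.6698, 0.001, 0.0107]
eef_rot: [0.006, 0.797, 0.601, 0.052]
contact_force: [6.9, 23.9, -11.7]
gripper_width: 0.0004
```

>>> {"method": "drive_tool", "body": {
  "motion": [
    [-4,-12,0,0,0]
  ]
}}

```text
time: 22.0
tcp_pos: [0.6694, 0.0015, 0.0131]
eef_rot: [0.003, 0.795, 0.604, 0.061]
contact_force: [11.2, 27.7, -15.1]
gripper_width: 0.0001
```

The pin doesn't move under a 19–28 N push, so the shoulder is seated. Next I back off, lift and go above the tab.

>>> {"method": "drive_tool", "body": {
  "motion": [
    [6,20,0,0,0],
    [0,0,40,0,10],
    [0,0,50,0,30],
    [-15,-30,20,-1,50],
    [-20,-33,0,0,50],
    [-20,-33,0,0,50],
    [0,0,0,0,50]
  ]
}}

```text
time: 22.7
tcp_pos: [0.6203, -0.0775, 0.1349]
eef_rot: [0.007, 0.8, 0.597, 0.064]
contact_force: [-0.1, -0.7, -0.4]
gripper_width: 0.0453
```

```bash
cat > tab.py <<'E'
from h import *
np.set_printoptions(precision=4,suppress=True,linewidth=160)
s=bot.read_state();Rm=rot(s['eef_rot']);print(s['time'],s['tcp_pos'],'R',Rm,'jaw deg',np.degrees(np.arctan2(Rm[1,1],Rm[0,1])),s['contact_force'],s['gripper_width'])
y=np.radians(-17.1);n=np.array([-np.sin(y),np.cos(y)]);u=np.array([np.cos(y),np.sin(y)]);Z=dict(pull_tab=.08,pointer=.056,mark=.055,pin_grip=.034)
fr={c:bot.grab_frame(c) for c in('wrist','top','scene')}
for k,z in Z.items():
    for c,f in fr.items():
        for l in bot.landmark_of(c,k)[:2]:
            if l['confidence']>.3:
                p=at_z(f,l['location'],z,s)[:2];e=p-[.651,-.0527];print(k,c,round(l['confidence'],2),np.round(l['location'],1),p,'u,n',1e3*np.array([e@u,e@n]))
e=np.array(s['tcp_pos'])[:2]-[.651,-.0527];print('tcp u,n',1e3*np.array([e@u,e@n]))
E
python3 tab.py; python3 gap2.py
```

```text
22.7 [ 0.6203 -0.0775  0.1349] R [[ 0.279   0.9538  0.1113]
 [ 0.9556 -0.2872  0.0656]
 [ 0.0945  0.0881 -0.9916]] jaw deg -16.756374193584072 [-0.113  -0.7334 -0.4187] 0.045316044176925654
pull_tab wrist 0.59 [300.1 210.9] [ 0.6076 -0.0764] u,n [-34.4773 -35.4527]
pull_tab top 0.58 [352.6 175.2] [ 0.6206 -0.0785] u,n [-21.4281 -33.629 ]
pull_tab scene 0.64 [276.5 190.4] [ 0.6026 -0.0882] u,n [-35.8053 -48.1222]
pointer wrist 0.77 [299.  243.3] [ 0.595  -0.1145] u,n [-35.3151 -75.5103]
pointer scene 0.71 [315.  182.1] [ 0.4704 -0.0755] u,n [-165.9049  -74.9397]
pointer scene 0.66 [274.7 192.5] [ 0.6008 -0.1067] u,n [-32.106  -66.3516]
mark wrist 0.65 [194.6 247.4] [ 0.4965 -0.0862] u,n [-137.8573  -77.444 ]
mark top 0.64 [352.2 180.2] [ 0.6123 -0.0789] u,n [-29.301  -36.4578]
mark top 0.5 [355.8 224.3] [ 0.4998 -0.0886] u,n [-133.9398  -78.7656]
mark scene 0.58 [307.9 182.7] [ 0.4901 -0.087 ] u,n [-143.7199  -80.1493]
mark scene 0.38 [426.1 260.6] [0.4027 0.3469] u,n [-354.7897  308.9331]
pin_grip wrist 0.56 [330.4 140.3] [ 0.6566 -0.0271] u,n [-2.1361 26.0917]
pin_grip top 0.6 [332.8 163.9] [ 0.6584 -0.0294] u,n [ 0.1781 24.4791]
pin_grip top 0.51 [267.2 195.5] [0.5733 0.1396] u,n [-130.8512  160.9818]
pin_grip scene 0.65 [326.7 250.9] [0.5895 0.1595] u,n [-121.2207  184.7549]
pin_grip scene 0.57 [271.8 223.4] [ 0.6641 -0.0166] u,n [ 1.8976 38.323 ]
tcp u,n [-22.0832 -32.7658]
cam u,n,z mm -40.795931350674465 38.866890025497185 332.3304525547086
lug inner -6.22713342867791 lug outer 3.745578878093526
0.043 shoulder top 5.576799435191805 rear 44.09389744082005
0.042 shoulder top 5.465680495835858 rear 44.11169523349968
rear bottom 44.35550963366409
```

>>> {"method": "drive_tool", "body": {
  "motion": [
    [-9,2,-20,0,55],
    [0,0,-20,0,55],
    [0,0,0,0,55]
  ]
}}

```text
time: 24.0
tcp_pos: [0.614, -0.0677, 0.0941]
eef_rot: [0.006, 0.797, 0.6, 0.067]
contact_force: [-0.8, 0.0, -0.3]
gripper_width: 0.0549
```

```bash
python3 tab.py | grep -vE "pin_grip|mark"
```

```text
24.0 [ 0.614  -0.0677  0.0941] R [[ 0.2709  0.9559  0.1137]
 [ 0.9574 -0.2798  0.0711]
 [ 0.0997  0.0896 -0.991 ]] jaw deg -16.313622162606247 [-0.796   0.0041 -0.3035] 0.0549305716552665
pull_tab wrist 0.74 [314.3 233.6] [ 0.6087 -0.0766] u,n [-33.3869 -35.2667]
pull_tab top 0.41 [202.4 143.1] [0.6995 0.3031] u,n [-58.2471 354.3669]
pull_tab scene 0.51 [275.9 193.3] [ 0.6105 -0.078 ] u,n [-31.2292 -36.0689]
pointer wrist 0.85 [312.5 266.9] [ 0.5978 -0.114 ] u,n [-32.8047 -74.1895]
pointer scene 0.72 [278.1 192. ] [ 0.5909 -0.1026] u,n [-42.7346 -65.3723]
pointer scene 0.47 [274.9 190. ] [ 0.5946 -0.1163] u,n [-35.2044 -77.3981]
tcp u,n [-30.9634 -25.2119]
```

>>> {"method": "drive_tool", "body": {
  "motion": [
    [-2,-9,-15,0,55],
    [0,-2,-18,0,55],
    [0,0,-17,0,55],
    [0,0,0,0,55]
  ]
}}

```text
time: 25.15
tcp_pos: [0.6127, -0.0815, 0.0422]
eef_rot: [0.007, 0.797, 0.6, 0.068]
contact_force: [-0.3, -0.2, -0.7]
gripper_width: 0.0552
```

```bash
python3 tab.py | grep -vE "pin_grip|mark"
```

```text
25.15 [ 0.6127 -0.0815  0.0422] R [[ 0.2715  0.9553  0.1171]
 [ 0.9573 -0.2806  0.0695]
 [ 0.0993  0.0932 -0.9907]] jaw deg -16.37128563607604 [-0.2741 -0.1597 -0.6582] 0.055218212627738884
pull_tab wrist 0.88 [319.4 244.7] [ 0.6096 -0.0796] u,n [-31.6206 -37.8989]
pull_tab top 0.52 [355.  180.4] [ 0.6075 -0.0846] u,n [-32.1716 -43.2606]
pull_tab top 0.39 [339.6 167.3] [ 0.6404 -0.0459] u,n [-12.1701   3.3515]
pull_tab scene 0.59 [275.2 192. ] [ 0.6094 -0.0842] u,n [-30.4681 -42.3387]
pointer wrist 0.67 [315.5 282. ] [ 0.5989 -0.1147] u,n [-31.5969 -74.5674]
pointer scene 0.72 [274.8 189.7] [ 0.5942 -0.1177] u,n [-35.2072 -78.8516]
tcp u,n [-28.1477 -38.8262]
```

>>> {"method": "drive_tool", "body": {
  "motion": [
    [0,0,0,0,0],
    [0,0,0,0,0],
    [0,0,0,0,0],
    [0,0,0,0,0],
    [0,0,0,0,0],
    [0,0,0,0,0],
    [0,0,0,0,0]
  ],
  "squeeze": 45
}}

```text
time: 26.6
tcp_pos: [0.6134, -0.0801, 0.0452]
eef_rot: [0.008, 0.797, 0.6, 0.068]
contact_force: [3.1, -0.6, -0.1]
gripper_width: 0.0149
```

>>> {"method": "drive_tool", "body": {
  "motion": [
    [-10,3,0,0,0],
    [-10,3,0,0,0],
    [-10,3,0,0,0]
  ]
}}

```text
time: 26.9
tcp_pos: [0.5881, -0.0723, 0.0453]
eef_rot: [0.01, 0.798, 0.598, 0.072]
contact_force: [7.7, -0.8, -6.0]
gripper_width: 0.0153
```

```bash
python3 tab.py | grep -vE "pin_grip"
```

```text
26.9 [ 0.5881 -0.0723  0.0453] R [[ 0.2734  0.9535  0.1271]
 [ 0.9563 -0.2837  0.0704]
 [ 0.1031  0.1023 -0.9894]] jaw deg -16.567699831986122 [ 7.7259 -0.7854 -5.9949] 0.015316011013272976
pull_tab wrist 0.88 [316.4 242.9] [ 0.5832 -0.07  ] u,n [-59.7023 -36.4312]
pull_tab top 0.42 [349.1 190.1] [ 0.5829 -0.07  ] u,n [-60.0009 -36.592 ]
pull_tab scene 0.6 [287.7 191.2] [ 0.5764 -0.0657] u,n [-67.4789 -34.3237]
pointer wrist 0.88 [312.3 283. ] [ 0.5715 -0.1069] u,n [-60.0741 -75.2388]
pointer scene 0.75 [320.  327.6] [0.7394 0.3462] u,n [-32.7926 407.2564]
pointer scene 0.68 [283.4 189.6] [ 0.5717 -0.1027] u,n [-61.0952 -71.1193]
mark wrist 0.68 [392.6 168.6] [ 0.6465 -0.0458] u,n [-6.3109  5.2961]
mark wrist 0.59 [197.8 287.8] [ 0.4963 -0.0846] u,n [-138.4501  -75.9797]
mark scene 0.57 [308.2 181.6] [ 0.4864 -0.0909] u,n [-146.0997  -84.9533]
tcp u,n [-54.4112 -37.2096]
```

>>> {"method": "drive_tool", "body": {
  "motion": [
    [-11,3,0,0,0],
    [-11,3,0,0,0],
    [-11,3,0,0,0],
    [-11,3,0,0,0],
    [-11,3,0,0,0],
    [-11,3,0,0,0]
  ]
}}

```text
time: 28.25
tcp_pos: [0.5311, -0.0545, 0.0455]
eef_rot: [0.013, 0.798, 0.598, 0.079]
contact_force: [9.1, -0.3, -7.7]
gripper_width: 0.0154
```

```bash
python3 tab.py | grep -vE "pin_grip"
```

```text
28.25 [ 0.5311 -0.0545  0.0455] R [[ 0.2733  0.9515  0.1411]
 [ 0.9556 -0.2854  0.0736]
 [ 0.1103  0.1147 -0.9872]] jaw deg -16.69433439966134 [ 9.1167 -0.2834 -7.686 ] 0.01541517013548709
pull_tab wrist 0.74 [316.3 240.5] [ 0.5262 -0.0509] u,n [-119.8552  -34.9754]
pull_tab scene 0.72 [306.2 187.3] [ 0.5207 -0.0484] u,n [-125.831   -34.1983]
pointer wrist 0.95 [311.7 282.6] [ 0.514  -0.0886] u,n [-120.3642  -74.6392]
pointer wrist 0.63 [315.7 243.6] [ 0.5251 -0.0619] u,n [-117.6778  -45.8168]
pointer scene 0.68 [302.3 183.4] [ 0.5072 -0.0935] u,n [-125.4691  -81.2584]
mark wrist 0.52 [313.4 280.3] [ 0.5156 -0.0879] u,n [-119.0708  -73.4632]
tcp u,n [-114.0723  -36.9864]
```

```bash
cat > strip.py <<'E'
from h import *
import sys
y=np.radians(-17.1);n=np.array([-np.sin(y),np.cos(y)]);u=np.array([np.cos(y),np.sin(y)]);L=np.array([.651,-.0527,0])
s=bot.read_state();fs=[bot.grab_frame('wrist') for _ in range(3)];f=fs[0];im=np.mean([np.array(g['pixels']).astype(float).sum(2)/3 for g in fs],0).astype(np.float32)
U=np.arange(-.155,-.105,.001)
print('u  ',*[f'{int(-a*1e3):3d}' for a in U.round(4)])
for nn in np.arange(-.088,-.06,.002):
    q=proj(f,np.array([L+[*(u*a+n*nn),.055] for a in U]),s).astype(np.float32)
    print(f'{nn*1e3:4.0f}',*[f'{int(x):3d}' for x in cv2.remap(im,q[None,:,0],q[None,:,1],cv2.INTER_LINEAR)[0]])
print(q[0],q[-1],s['tcp_pos'],s['time'])
for k in('pointer','mark'):
  for l in bot.landmark_of('wrist',k)[:3]:
    e=at_z(f,l['location'],.055,s)[:2]-L[:2];print(k,l['confidence'],l['location'],e@u,e@n)
E
python3 strip.py
```

```text
u   155 154 153 152 151 150 149 148 147 146 145 144 143 142 141 140 139 138 137 136 135 134 133 132 131 130 129 128 127 126 125 124 123 122 121 120 119 118 117 116 115 114 113 112 111 110 109 108 107 106
 -88  15  19  15  18  17  16  17  19  15  18  17  15  18  16  17  26  43  52  51  45  35  24  18  21  19  20  17  16  31  74  97 104 104 103  99  85  56  34  29  24  22  24  23  23  27  29  25  23  25  33
 -86  18  15  20  15  18  17  15  20  19  17  19  17  17  14  17  23  38  55  54  44  35  24  22  19  20  23  18  11  25  74 104 102 101 102 102  98  83  51  33  27  24  28  32  37  36  37  35  36  34  36
 -84  20  16  16  15  16  18  16  20  18  19  13  15  21  19  18  20  28  38  43  35  31  20  18  17  16  19  18  11  26  75 107 103 100  99 100 103  98  84  60  39  32  29  30  34  38  39  36  37  39  39
 -82  19  17  18  18  19  19  17  15  20  14  18  19  17  13  13  16  18  18  15  17  19  21  22  17  21  19  21  13  15  57  95 101 102 101 101 104 106 105  99  80  56  38  39  46  47  41  39  37  36  33
 -80  19  18  18  18  16  14  20  16  18  14  16  16  17  17  21  20  18  14
[... 1428 characters left out ...]
 32  29  30  32  32  35  29  30  33  28  22  13   5  14  45  78  69  27   7   7  11  13  12  17  14  16  17  14  16  11  11  14  11  10
 -64  84  85  86  86  86  85  84  85  86  86  80  61  40  31  28  31  31  30  33  28  35  31  34  33  32  31  23  14  14  10  25  47  33  14   1   6  14  14  17  17  14  17  16  12  15  10  16  14   9   7
 -62  81  82  81  81  82  81  83  82  83  81  82  78  62  41  31  33  31  31  31  34  30  28  32  34  34  30  29  18  14   7  15  29  21   7   8   8  15  14  16  19  12  17  16  13  17  13  12   9  12   9
[261.05966 267.26965] [331.7623 264.3818] [ 0.53120712 -0.05456641  0.04543624] 29.0
pointer 0.76 [313.5, 281.5] -0.11886519550725184 -0.07439210775410039
```

>>> {"method": "drive_tool", "body": {
  "motion": [
    [-8,2,0,0,0],
    [-8,2,0,0,0]
  ]
}}

```text
time: 29.45
tcp_pos: [0.5187, -0.0506, 0.0455]
eef_rot: [0.014, 0.798, 0.598, 0.081]
contact_force: [9.3, 0.5, -8.4]
gripper_width: 0.0157
```

```bash
sed -i 's/-.155,-.105/-.160,-.120/' strip.py; python3 strip.py; python3 tab.py | grep -vE pin_grip
```

```text
u   160 159 158 157 156 155 154 153 152 151 150 149 148 147 146 145 144 143 142 141 140 139 138 137 136 135 134 133 132 131 130 129 128 127 126 125 124 123 122 121 120
 -88  17  18  19  20  23  19  21  33  52  58  50  41  37  24  19  18  22  23  19   7  26  63 101  97  62  27  12   6  12  21  53  87 101 103 103 104 101  90  67  42  31
 -86  14  16  19  18  18  18  19  26  46  55  50  40  32  21  21  20  21  18  16  11  31  80 129 127  84  35  14  18  16  29  65 103 114 107 101 102 103 101  88  64  41
 -84  15  16  16  23  17  24  17  20  32  43  45  38  29  19  17  17  20  21  16  17  23  78 131 130  86  38  16  18  15  31  65 101 114 107 100  99 101 102 100  91  71
 -82  14  20  19  18  17  17  18  17  19  23  20  22  18  19  17  17  20  18  20  11  24  79 130 129  86  40  37  62  71  65  63  83 100 102 101 102 100 103 104 103  99
 -80  11  18  15  17  15  18  16  14  14  13  10  13  19  20  21  16  20  22  19  12  19  74 129 130  88  44  51  89  99  83  71  84 100 101 100 100  99 101 102 102 102
 -78  18  21  18  14  19  16  19  18  16  18  10  15  18  15  21  20  17  13   8   9  1
[... 1570 characters left out ...]
-0.07605205362920911
29.7 [ 0.5184 -0.0505  0.0455] R [[ 0.2726  0.9512  0.1443]
 [ 0.9555 -0.2852  0.0748]
 [ 0.1123  0.1175 -0.9867]] jaw deg -16.68956641034523 [ 7.484  -0.1259 -7.2959] 0.015668296384399993
pull_tab wrist 0.78 [316.5 240.6] [ 0.5135 -0.047 ] u,n [-133.1246  -35.0166]
pull_tab wrist 0.54 [319.3 211.2] [ 0.5202 -0.0303] u,n [-131.579   -17.0113]
pull_tab scene 0.5 [308.  184.8] [ 0.5099 -0.0548] u,n [-134.2491  -43.522 ]
pointer wrist 0.85 [312.9 282.6] [ 0.5021 -0.0849] u,n [-132.8348  -74.5618]
pointer scene 0.69 [306.8 183.4] [ 0.4954 -0.0853] u,n [-139.1651  -76.9033]
mark wrist 0.66 [304.8 283.9] [ 0.4964 -0.0844] u,n [-138.4758  -75.773 ]
tcp u,n [-127.3638  -36.8987]
```

Measured in the same wrist image: the mark line is at u ≈ -137.45 mm and the pointer blade at ≈ -132.3 mm, so about 5.2 mm remain. The last rows undershot by about 1.5 mm.

>>> {"method": "drive_tool", "body": {
  "motion": [
    [-6.5,2,0,0,0]
  ]
}}

```text
time: 30.55
tcp_pos: [0.5138, -0.049, 0.0455]
eef_rot: [0.014, 0.798, 0.598, 0.081]
contact_force: [7.4, -1.7, -6.8]
gripper_width: 0.0159
```

```bash
python3 strip.py|sed -n '1,9p;16,$p'; python3 strip.py|sed -n '5,6p;16,$p'
```

```text
u   160 159 158 157 156 155 154 153 152 151 150 149 148 147 146 145 144 143 142 141 140 139 138 137 136 135 134 133 132 131 130 129 128 127 126 125 124 123 122 121 120
 -88  19  19  37  54  55  48  42  33  23  18  21  19  20  16  12   5   7  14   7  14  28  59  93  95  65  29  12  10  11  23  53  85 100 103 103  99  85  59  30  14  21
 -86  17  19  30  51  59  49  42  33  25  21  20  18  20  18  12  10  16  13  13  16  34  80 124 125  87  37  12   9  10  25  58  93 102 101 102 102  97  85  52  21  18
 -84  14  20  21  35  46  45  35  24  21  19  20  19  16  20  13   8  12  16  15  16  35  82 125 128  89  38  13  12  11  27  56  87  99 100  99 101 103  97  64  16  16
 -82  16  17  20  20  25  24  18  19  19  21  22  22  19  17  12  12  13  10  15  16  36  78 115 116  88  44  13  10   8  24  48  83 100 102 101 101 102  97  61  23  21
 -80  14  16  19  16  10  12  17  19  22  15  21  18  22  18  11  10   6  13  17  20  36  72  99  99  80  42  14  10  10  20  51  84  98  99 100 100 100  87  51  16  13
 -78  18  17  15  20  13  14  16  21  19  20  18  14  16  11   6   7  10  13  17  20  3
[... 575 characters left out ...]
36
mark 0.84 [315.7, 285.2] -0.13559785149032388 -0.07712515279418594
 -82  19  15  16  24  20  19  19  20  19  22  22  20  22  15   7  17  14  15  16  16  51 102 124 105  59  22  12  10   7  37  80 100 102 101 102 102 100  79  34  18  23
 -80  22  17  18  10  11  14  19  19  18  19  22  19  19  13  12  11  14  13  12  15  46  83 102  88  54  21  10   8  13  37  76  96 101 100  99  99  93  66  27  13  19
[281.55865 266.63037] [338.67578 264.16837] [ 0.51317058 -0.04892035  0.04546983] 30.8
pointer 0.98 [314.7, 284.4] -0.13695306278986366 -0.07654934758749779
pointer 0.3 [327.8, 208.9] -0.12828794253812273 -0.021756464073376044
mark 0.6 [314.1, 285.4] -0.13737775934921864 -0.07729537306320956
```

```bash
cat > fin.py <<'E'
from h import *
y=np.radians(-17.1);n=np.array([-np.sin(y),np.cos(y)]);u=np.array([np.cos(y),np.sin(y)]);L=np.array([.651,-.0527,0])
s=bot.read_state();fs=[bot.grab_frame('wrist') for _ in range(4)];f=fs[0];im=np.mean([np.array(g['pixels']).astype(float).sum(2)/3 for g in fs],0).astype(np.float32)
U=np.arange(-.1425,-.1318,.00025)
for nn in np.arange(-.088,-.073,.001):
    z=.055 if nn<-.083 else .056
    q=proj(f,np.array([L+[*(u*a+n*nn),z] for a in U]),s).astype(np.float32);v=cv2.remap(im,q[None,:,0],q[None,:,1],cv2.INTER_LINEAR)[0]
    w=np.clip(v-v.max()*.4,0,None);print(round(nn*1e3),round(float(1e3*(w*U).sum()/w.sum()),2),int(v.max()),int((v>v.max()/2).sum())*.25)
print(s['time'],s['tcp_pos'],s['contact_force'],s['gripper_width'],np.abs(s['qvel']).max())
E
python3 fin.py
```

```text
-88 -138.12 107 3.5
-87 -138.11 124 3.5
-86 -138.1 139 3.5
-85 -138.11 142 3.5
-84 -138.1 141 3.5
-83 -138.2 140 3.25
-82 -138.15 131 3.5
-81 -137.97 115 3.75
-80 -137.87 104 4.0
-79 -137.94 100 4.0
-78 -138.07 97 3.75
-77 -138.04 89 4.25
-76 -137.98 80 4.5
-75 -137.88 75 4.5
-74 -137.87 69 4.0
31.05 [ 0.51324824 -0.04891382  0.04546318] [ 6.81676719 -0.5689253  -6.72036347] 0.015961952113812492 0.002426287857662242
```

Run:
```python
from h import *
for c in('top','scene','wrist'):
    s=bot.read_state();f=bot.grab_frame(c)
    for l in bot.landmark_of(c,'pin_grip')[:3]: print(c,round(l['confidence'],2),at_z(f,l['location'],.034,s))
s=bot.read_state();print(s['tcp_pos'],s['gripper_width'],s['time'])
print(bot.finish_job())
```

```text
top 0.55 [ 0.66203337 -0.02462994  0.034     ]
top 0.43 [0.57897129 0.14448118 0.034     ]
scene 0.58 [ 0.6597516  -0.02192011  0.034     ]
scene 0.49 [0.59434294 0.17172522 0.034     ]
wrist 0.7 [ 0.65698073 -0.02829784  0.034     ]
[ 0.51325123 -0.04894597  0.04547708] 0.0157857128985399 31.55
the job is handed in; nothing more can be done
None
```

I pushed the black retaining pin through the lug into the end stop and let go of it. I then drew the slide back to the mark and handed in at 31.6 s with the gripper still holding its tab.

**Slide at the mark:** In the last wrist image the pointer and the mark line were about 0.15 mm apart along the feeder. The arm was steady, with roughly 7 N of spring pull along the channel and 7 N downward on the tool, at a grip setting of 45 N.

**Pin seating:** After letting go I pushed the handle from behind with 19–28 N and it did not move, so I take it as home. The camera disagreed slightly, showing an apparent gap of 1–2 mm at the top of the handle's shoulder. I put that down to the handle sagging in the clearance hole or to edge blur, but could not confirm it because the picture limit was used up. In the last check all three cameras still saw the pin in the lug.

**What went wrong on the way:**
- The reported tool height read about 20–25 mm lower than the real fingertips, so my first two grasps closed above the pin. I corrected this by going lower until the handle was gripped.
- Pushing on the pin tilted the gripper by several degrees (7 to 9° at the end), and it holds the tab at that tilt.

I did not touch the white or blue look-alikes, or the capsules, carton, mug, jar and spoon.

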